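Snap the stirrup studs of the clock weights

ROBOT

A 6-joint arm with a two-finger parallel gripper is mounted at the origin on the work surface. World frame = base frame: x ahead of the robot, y to its left, z up, the work surface at z = 0. Lengths are in m, angles in rad, forces in N, time in s.
With the tool pointing down it reaches from about 0.425 to 0.95 m from the base axis. Payload 3.5 kg.
Tool frame: the origin (TCP) lies at the very end of the fingers, on their centre line; the grasp point (between the pads) lies 19 mm behind it; z points along the fingers, y is the line along which they close (so a half turn about z gives the same grasp; the last joint's range is limited). The gripper opens to 85 mm and grips with 20 to 120 N. Pads are 22 mm wide; open, the fingers measure 114 mm over their backs; the gripper's body (76 mm by 85 mm) begins 54 mm behind the grasp point. The pads swing forward as they close: fully open they stand 13 mm farther back than shut.
Start: joints at [1.2, 0.286, 1.577, -0, 1.279, -0.15], TCP at [0.148, 0.659, 0.209] pointing down, gripper open.
Joint ranges: [-2.77, 2.77], [-0.9, 2.22], [0.21, 2.48], [-1.53, 4.67], [0.24, 2.81], [-2.84, 2.84]. Speed limits (rad/s): [2.79, 2.79, 3.14, 3.14, 3.14, 3.14].

INTERFACE

Orientations are given as a unit quaternion [x, y, z, w].
In Python, from plant import ctrl, optics, sign_off gives the robot as it stands.
- The arm moves only by the shell command python3 -m creep 'ROWS' [FORCE]. ROWS is JSON, a list of rows, each an object of numbers: "x", "y", "z": the shift along the tool's x, y, z in mm; "rx", "ry", "rz": the turn, a rotation vector about the tool's x, y, z in degrees; "grip": the opening, from 0 (shut) to 1 (fully open). In form: [{"x": .., "y": .., "z": .., "rx": .., "ry": .., "rz": .., "grip": ..}, ...]. A call has exactly 10 rows; each row shifts and turns the commanded pose from where the row before left it, along the tool's axes as they then stand; what a row does not reach is not made up. A row lasts 1/12 s, in which the tool goes at most 41.7 mm and 7.16 degrees, less where a joint would pass 70% of its speed; a pose out of reach is approached as far as the arm can. A call with a gripper value outside its range is refused whole. The fingers move at their own pace and stop on an object; FORCE is the grip in N (left out, the last holds). Time passes only in rows, so rows that do not move let the fingers close, or fill a call up. It gives the time, the measured TCP pose, the force, the opening and the grip force at its end, in the units of the state.
- ctrl.get_state(): the state, without advancing time (a new reading comes with each control period).
- optics.read_camera(name): name is "side" or "top"; returns a dict with "color" (420x560x3 uint8, blue, green, red), "K" (3x3 intrinsics, pixels), "R" (3x3) and "t" (3): a world point X has camera coordinates R X + t. Camera axes: x right, y down, z forward; pixel columns grow to the right and rows downward; lengths in m; the calibration is good to about 2 mm. A picture is of the moment at which its call begins. There is no depth.
- sign_off(): hands the job in; it is judged then, once.
The state is a dict: "time": time; "qpos": joint angles; "dq": joint speeds; "joint_efforts": joint torques, N m; "eef_pos": TCP position; "tcp_rot": TCP orientation; "contact_force": force on the tool from outside, world axes, zero at the start; "wrist_torque": the same for the moment, N m; "opening": opening from 0.0 (shut) to 1.0 (fully open); "finger_force": force on a finger pad.
Only numpy, scipy, OpenCV 4.12 (cv2) and the standard library are available. Lean on these libraries where they do the work, as an engineer would, in place of code of your own. Each camera call takes 0.05 s, during which the arm holds its last target. There are 200 camera calls.

TASK

First lift every clock weight off its peg and stand them all upright on the green mat, let go of, with their studs still open. Then take the snap pliers from their holder and use them, not the bare gripper, to press each weight's red press stud fully shut; finish with all weights standing on the mat and the pliers hung back in their holder. Leave everything else on the table where it is.

Things in the scene. Friction and masses are not known exactly. Their poses are not given: they have to be found in the camera images.
- weight1: Brass clock weight, 0.43 kg, may be absent. Origin: centre of the flat underside, z up. Lower part: cylinder 56 mm across, z 0 to 38 mm. On it stands a dark steel stirrup, a flat frame in the y-z plane: 8 mm thick (x), 40 mm wide (y), up to z 99 mm. It starts hanging on a peg by the stirrup's top bar.
- press1 (a point): Centre of weight1's press stud, z 60 mm on its axis; 14 mm across, axis along x: fixed brass back disc out to x = -7 mm, red cap on the +x side out to x = 13 mm open, 7 mm shut. The stirrup is solid from z 38 to 68 mm, above it a window 30 mm wide to z 92 mm with 5 mm side bars, then the top bar. To carry it, grip across the 40 mm width (y) about z 80 mm.
- stud1 (a joint): Travel in m of the red stud cap of weight1 towards the plate (the weight's -x): 0 open, 0.006 fully snapped shut. It needs about 5 N (some 25 N on the pliers' handles), squeezed against the back disc, and stays where it is left.
- weight2: Bright steel clock weight, 0.43 kg, may be absent. Origin: centre of the flat underside, z up. Lower part: cylinder 56 mm across, z 0 to 38 mm. On it stands a dark steel stirrup, a flat frame in the y-z plane: 8 mm thick (x), 40 mm wide (y), up to z 99 mm. It starts hanging on a peg by the stirrup's top bar.
- press2 (a point): Centre of weight2's press stud, z 60 mm on its axis; 14 mm across, axis along x: fixed brass back disc out to x = -7 mm, red cap on the +x side out to x = 13 mm open, 7 mm shut. The stirrup is solid from z 38 to 68 mm, above it a window 30 mm wide to z 92 mm with 5 mm side bars, then the top bar. To carry it, grip across the 40 mm width (y) about z 80 mm.
- stud2 (a joint): Travel in m of the red stud cap of weight2 towards the plate (the weight's -x): 0 open, 0.006 fully snapped shut. It needs about 5 N (some 25 N on the pliers' handles), squeezed against the back disc, and stays where it is left.
- weight3: Copper clock weight, 0.43 kg, may be absent. Origin: centre of the flat underside, z up. Lower part: cylinder 56 mm across, z 0 to 38 mm. On it stands a dark steel stirrup, a flat frame in the y-z plane: 8 mm thick (x), 40 mm wide (y), up to z 99 mm. It starts hanging on a peg by the stirrup's top bar.
- press3 (a point): Centre of weight3's press stud, z 60 mm on its axis; 14 mm across, axis along x: fixed brass back disc out to x = -7 mm, red cap on the +x side out to x = 13 mm open, 7 mm shut. The stirrup is solid from z 38 to 68 mm, above it a window 30 mm wide to z 92 mm with 5 mm side bars, then the top bar. To carry it, grip across the 40 mm width (y) about z 80 mm.
- stud3 (a joint): Travel in m of the red stud cap of weight3 towards the plate (the weight's -x): 0 open, 0.006 fully snapped shut. It needs about 5 N (some 25 N on the pliers' handles), squeezed against the back disc, and stays where it is left.
- rack: Wooden rack, fixed; origin on the table in its middle, x away from the robot. Posts at y = +-190 mm carry an 18 mm bar along y, top at z 155 mm. Three flat brass pegs at y = -105, 0 and 105 mm stick out towards -x, 14 mm wide, 5 mm thick, top at z 150 mm. To come off, a weight (hanging at x = -81 to -43 mm) is raised 10 to 18 mm, then moved to x = -95 mm or beyond.
- peg_end (a point): End of the rack's middle peg, at the top of its lip (rack x = -87 mm, y = 0, z = 159 mm). Every peg ends in such a lip, 4 mm thick, rising 9 mm above the peg; a like stop stands at x = -37 mm.
- mat: Green flat mat fixed on the table, 180 mm (x) by 340 mm (y), 3 mm thick; origin at the centre of its underside.
- pliers: Snap pliers, 0.14 kg, jaws down in the holder at the start. Origin at the pivot; z up towards the handles, x along the pivot axis; handles and jaws close along y. A steel cross block at the pivot, 44 (x) by 18 (y) by 10 mm (z), stays level while both halves turn alike. Jaws reach down to z -68 mm, 56 mm over their outsides, 12 mm wide in x.
- pliers_grip (a point): Point midway between the blue handles, 60 mm above the pivot. Handles 16 mm wide in x, z 34 to 86 mm, 62 mm over their outsides here when open, 43 mm when the jaws close on a snapped stud. A spring opens them with 7 N (open) to 9 N (closed) on each handle: lightly squeezed to 58 mm they can be carried with the jaws open.
- pliers_nip (a point): Point midway between the brass dies of the jaws (11 mm across, facing each other along y), 62 mm below the pivot. They are 34 mm apart when open. To press a stud bring it to the stud from above, the pliers' y along the weight's x; the stirrup, 39 mm taller, fits between the jaws below the pivot.
- holder: Wooden pliers holder, fixed; origin at the centre of its underside, base 90 by 90 by 10 mm. Two upright cheeks, inner faces at x = +-14 mm, 8 mm thick, 38 mm long in y, tops at z 85 mm with end lips 6 mm high, 28 mm apart in y. The cross block's ends rest on the cheek tops between the lips; the jaws hang between the cheeks.
- holder_seat (a point): Where the pliers' pivot is when hung in the holder: on the holder's z axis, 90 mm up, the pliers' x along the holder's x, either way round.
- pinion: Brass pinion wheel lying flat, 62 mm across, 30 mm high with its arbor; origin at its underside. Leave it alone.
- dial: White porcelain dial disc lying flat, 110 mm across, 6 mm thick; origin at its underside. Leave it alone.
- clockhand: Blued steel clock hand lying flat, 114 mm long, 5 mm thick; origin at its underside. Leave it alone.
- finial: Turned walnut finial standing, 40 mm across, 70 mm high; origin at its underside. Leave it alone.
- jar: Closed amber jar, 56 mm across, 75 mm high; origin at its underside. Leave it alone.
- cup: Blue mug, 76 mm across, 85 mm high; origin at its underside. Leave it alone.
- driver: Screwdriver with orange handle, lying; origin at its underside. Leave it alone.
Not all that is in view belongs to the job. Leave any purple or turquoise look-alike of the weight2 alone.

How it is judged:
On the way, in this order (a step that is already met when the one before it is completed fails the run):
1. all weights stand upright on the mat, let go of, studs open (x of weight1 in the frame of mat between -0.085 and 0.085 m and y of weight1 in the frame of mat between -0.165 and 0.165 m and z of each of weight1, weight2, weight3 in the frame of mat below 0.008 m and angle between each of weight1, weight2, weight3's own z axis and vertical below 0.12 rad and linear speed of each of weight1, weight2, weight3 below 0.02 m/s and contact force between the fingers and weight1 below 0.1 N and value of joint each of stud1, stud2, stud3 below 0.003 m and x of weight2 in the frame of mat between -0.085 and 0.085 m and y of weight2 in the frame of mat between -0.165 and 0.165 m and contact force between the fingers and weight2 below 0.1 N and x of weight3 in the frame of mat between -0.085 and 0.085 m and y of weight3 in the frame of mat between -0.165 and 0.165 m and contact force between the fingers and weight3 below 0.1 N), for 0.2 s.
2. the press studs of all weights are snapped shut (value of joint each of stud1, stud2, stud3 above 0.005 m), for 0.2 s.
At the end, for the whole second after the job is handed in: Every weight present stands upright (0.12 rad) and still, centre 5 mm or more inside the mat's edge, stud in by 5 of its 6 mm or more; the pliers hang still in the holder, pivot within 10 mm along x and y and 4 mm in height of its place, upright within 0.12 rad (all of step 2 and x of weight1 in the frame of mat between -0.085 and 0.085 m and y of weight1 in the frame of mat between -0.165 and 0.165 m and z of each of weight1, weight2, weight3 in the frame of mat below 0.008 m and angle between each of weight1, weight2, weight3, pliers's own z axis and vertical below 0.12 rad and linear speed of each of weight1, weight2, weight3, pliers below 0.02 m/s and contact force between the fingers and weight1 below 0.1 N and x of weight2 in the frame of mat between -0.085 and 0.085 m and y of weight2 in the frame of mat between -0.165 and 0.165 m and contact force between the fingers and weight2 below 0.1 N and x of weight3 in the frame of mat between -0.085 and 0.085 m and y of weight3 in the frame of mat between -0.165 and 0.165 m and contact force between the fingers and weight3 below 0.1 N and x of pliers in the frame of holder between -0.01 and 0.01 m and y of pliers in the frame of holder between -0.01 and 0.01 m and z of pliers in the frame of holder between 0.086 and 0.094 m); the robot touches nothing.
It fails at once if the stud of weight1 is pressed with the bare gripper instead of the pliers (velocity of joint stud1 above 0.004 m/s and contact force between the fingers and weight1 above 1 N).
It fails at once if the stud of weight2 is pressed with the bare gripper instead of the pliers (velocity of joint stud2 above 0.004 m/s and contact force between the fingers and weight2 above 1 N).
It fails at once if the stud of weight3 is pressed with the bare gripper instead of the pliers (velocity of joint stud3 above 0.004 m/s and contact force between the fingers and weight3 above 1 N).
It fails at once if another thing on the table is moved more than 40 mm (distance of any of pinion, dial, clockhand, finial, jar, cup, driver from where it was at the start of the episode above 0.04 m).
Of weight1, weight2, weight3 only 2 to 3 are there at a start; the rules pass over those that are not, and their reading is None.
At some moment in a run one of weight1, weight2, weight3 may be knocked a few centimetres aside while the robot is not near it.
It also fails if it takes over 210 s, if anything falls off the work surface, if the arm or the gripper's body presses on something with over 40 N, if the wrist force passes 120 N, or if a joint passes its speed limit or range.

## Working session

There is one attempt and no reset: what is moved stays moved. The work goes in short steps, Python scripts to look and compute and a shell command to move; the robot and the scene stay as the last step left them, time stands still between calls to the robot, and variables do not carry over. Pictures are saved under pics/ and viewed, at most 14 in all, crops included, and the job is handed in when it is done.

```bash
ls; mkdir -p pics; python3 - <<'E'
from plant import ctrl, optics
import cv2
s=ctrl.get_state();print(s)
for n in("side","top"):
    c=optics.read_camera(n);cv2.imwrite(f"pics/{n}0.png",c["color"]);print(n,c["K"],c["R"],c["t"])
E
```

```text
pics
{'time': 0.0, 'qpos': array([ 1.20000568e+00,  2.87193508e-01,  1.57819336e+00, -9.93054017e-06,
        1.27860266e+00, -1.50012199e-01]), 'dq': array([ 0.00086427,  0.00038008, -0.00039839,  0.00035194,  0.00046397,
        0.00059038]), 'joint_efforts': array([-2.48023407e-04, -4.05957806e+01, -2.92639303e+01, -1.03166801e-04,
        5.47701144e-03, -4.22452660e-07]), 'eef_pos': array([0.14753661, 0.65794398, 0.20801983]), 'tcp_rot': array([ 1.10163656e-01,  9.93912739e-01, -1.15925435e-03, -3.03966034e-04]), 'contact_force': array([-0.41564841,  0.18552886, -1.1720265 ]), 'wrist_torque': array([0.01466075, 0.04817916, 0.01937238]), 'finger_force': 0.0, 'opening': 1.0001742382046304}
side [[399.90490522   0.         280.5600491 ]
 [  0.         399.90490522 214.81160312]
 [  0.           0.           1.        ]] [[-0.74438746 -0.66774514 -0.00193321]
 [-0.474042    0.53048607 -0.70275793]
 [ 0.47028874 -0.52220776 -0.71142642]] [0.44524743 0.33476438 0.73465521]
top [[449.4595172    0.         275.22608834]
 [  0.         449.4595172  208.93974373]
 [  0.           0.           1.        ]] [[-0.0020384  -0.99986893  0.01606125]
 [-0.98215057 -0.00101914 -0.18809363]
 [ 0.18808535 -0.01615797 -0.98201977]] [0.03198772 0.57871347 1.05980748]
```

View pics/top0.png

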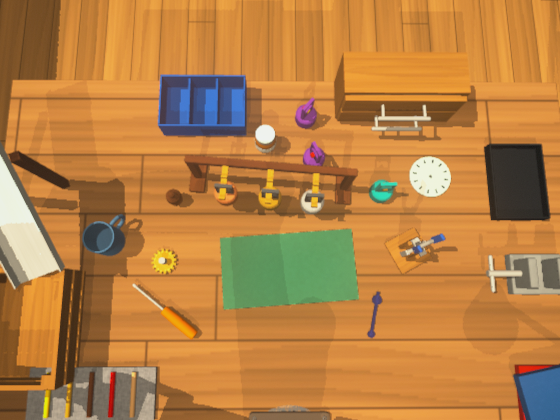

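View pics/side0.png

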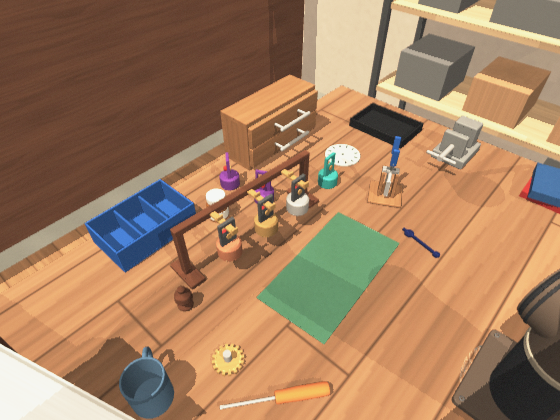

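The top view shows the rack bar from (186,160) to (357,172). Copper, brass and steel weights hang at (225,190), (269,195) and (313,200), the mat is centred near (289,268), and the pliers and holder are near (415,248). Purple and turquoise look-alikes stand nearby.

```bash
cat > h.py <<'E'
from plant import ctrl, optics
import cv2, numpy as np
def ray(c,u,v,z):
    d=np.linalg.solve(c["K"],[u,v,1.]); R=np.array(c["R"]);o=-R.T@c["t"]; d=R.T@d
    return o+d*(z-o[2])/d[2]
def proj(c,X):
    p=c["K"]@(c["R"]@np.array(X,float)+c["t"]); return p[:2]/p[2]
def tri(a,ua,b,ub):
    P=[c["K"]@np.c_[c["R"],c["t"]] for c in(a,b)]
    X=cv2.triangulatePoints(P[0],P[1],np.array(ua,float),np.array(ub,float))[:,0];return X[:3]/X[3]
def blobs(c,lo,hi,roi=None,amin=15):
    h=cv2.cvtColor(c["color"],cv2.COLOR_BGR2HSV); m=cv2.inRange(h,lo,hi)
    if roi: k=np.zeros_like(m);x0,y0,x1,y1=roi;k[y0:y1,x0:x1]=255;m&=k
    n,l,st,ce=cv2.connectedComponentsWithStats(m)
    return m,[(st[i,4],ce[i].round(1),st[i,:4]) for i in range(1,n) if st[i,4]>=amin]
E
python3 - <<'E'
from h import *
t=optics.read_camera("top");s=optics.read_camera("side")
m,b=blobs(t,(55,80,40),(80,255,200),(200,210,380,320),500)
ct=max(cv2.findContours(m,0,2)[0],key=cv2.contourArea);r=cv2.minAreaRect(ct)
P=np.array([ray(t,*p,.003) for p in cv2.boxPoints(r)]);print("mat",P.round(4),P.mean(0),np.linalg.norm(np.diff(P,axis=0),axis=1))
print([b[:2] for b in blobs(t,(100,150,60),(125,255,255),(400,225,460,265))[1]])
a=cv2.resize(t["color"][140:230,175:365],None,fx=4,fy=4,interpolation=2)
d=cv2.resize(t["color"][222:282,380:450],None,fx=4,fy=4,interpolation=2)
e=cv2.resize(s["color"][125:215,350:420],None,fx=2.6,fy=2.6,interpolation=2)
o=np.zeros((600,760,3),np.uint8);o[:360]=a;o[360:,:280]=d;o[360:360+e.shape[0],300:300+e.shape[1]]=e
f=cv2.resize(s["color"][170:265,205:320],None,fx=2.3,fy=2.3,interpolation=2);o[360:360+f.shape[0],490:490+f.shape[1]]=f
cv2.imwrite("pics/m1.png",o)
E
```

```text
mat [[ 0.5114  0.1756  0.003 ]
 [ 0.5367 -0.1677  0.003 ]
 [ 0.3599 -0.1745  0.003 ]
 [ 0.3369  0.1592  0.003 ]] [ 0.43621509 -0.00185173  0.003     ] [0.34425839 0.17688819 0.33446328]
[]
```

View pics/m1.png

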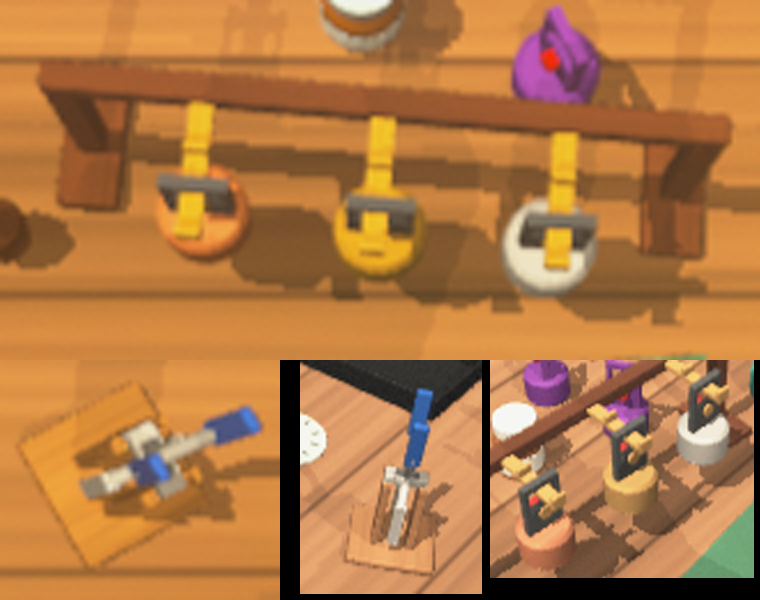

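The crops show the pegs' lips near crop (187,235) for copper and (558,268) for steel. The stirrup top bars run (158,182)–(228,186), (347,203)–(415,204) and (525,220)–(597,220). The holder base corners are around (20,440), (140,383) and (98,568), and the blue handles sit at (150,470) and (235,425). The red caps face the robot.

```bash
python3 - <<'E'
from h import *
t=optics.read_camera("top");s=optics.read_camera("side")
for n,c in(("top",t),("side",s)): print(n,-np.array(c["R"]).T@c["t"])
f=lambda x,y:(x/4-.375+175,y/4-.375+140)
g=lambda x,y:(x/4-.375+380,(y-360)/4-.375+222)
for n,p,q in(("cu",(158,182),(228,186)),("br",(347,203),(415,204)),("st",(525,220),(597,220))):
    A,B=ray(t,*f(*p),.157),ray(t,*f(*q),.157);print(n,A.round(4),B.round(4),((A+B)/2).round(4),np.linalg.norm(A-B))
print("lip",ray(t,*f(187,237),.155),ray(t,*f(558,268),.155))
A,B=ray(t,*f(42,64),.155),ray(t,*f(731,118),.155);print("bar",A,B,(A+B)/2,np.linalg.norm(A-B),np.degrees(np.arctan2(-(A-B)[0],(A-B)[1])))
for p in((20,440),(140,383),(98,568)):print("base",ray(t,*g(*p),.010).round(4))
for n,c,roi in(("t",t,(395,225,455,265)),("s",s,(370,120,415,180))):
    for b in blobs(c,(95,90,40),(128,255,255),roi,8)[1]:print(n,b)
for n,c,roi in(("t",t,(175,170,365,225)),("s",s,(200,160,330,265))):
    for b in blobs(c,(0,190,120),(4,255,255),roi,2)[1]:print("red",n,b)
E
```

```text
top [0.36911471 0.04969766 1.14909046]
side [0.14462891 0.50336662 0.7587722 ]
cu [0.6139 0.1717 0.157 ] [0.6117 0.1321 0.157 ] [0.6128 0.1519 0.157 ] 0.03969287065627094
br [0.6019 0.0647 0.157 ] [0.6014 0.0262 0.157 ] [0.6016 0.0454 0.157 ] 0.03850735897313232
st [ 0.5922 -0.0361  0.157 ] [ 0.5923 -0.0769  0.157 ] [ 0.5922 -0.0565  0.157 ] 0.0408310990148976
lip [0.58251994 0.154879   0.155     ] [ 0.56492399 -0.05450217  0.155     ]
bar [0.68398146 0.2400674  0.155     ] [ 0.65286937 -0.15566074  0.155     ] [0.66842542 0.04220333 0.155     ] 0.3969492650529911 -4.49533963078383
base [ 0.5025 -0.2485  0.01  ]
base [ 0.5393 -0.3278  0.01  ]
base [ 0.4215 -0.294   0.01  ]
t (np.int32(58), array([438.4, 237.8]), array([432, 234,  13,   8], dtype=int32))
t (np.int32(22), array([419. , 248.5]), array([417, 246,   5,   6], dtype=int32))
s (np.int32(192), array([395.4, 149.9]), array([390, 136,  12,  30], dtype=int32))
```

Steel first: turn, then travel to above it.

```bash
python3 -m creep '[{"rz":-4,"grip":1},{"rz":-4},{"x":-17.9,"y":-24.2},{"x":-17.9,"y":-24.2},{"x":-17.9,"y":-24.2},{"x":-17.9,"y":-24.2},{"x":-17.9,"y":-24.2},{"x":-17.9,"y":-24.2},{"x":-17.9,"y":-24.2},{"x":-17.9,"y":-24.2}]' 40
```

```text
$[0]: bad value
```

```bash
python3 -m creep '[{"x":0,"y":0,"z":0,"rx":0,"ry":0,"rz":-4,"grip":1},{"x":0,"y":0,"z":0,"rx":0,"ry":0,"rz":-4,"grip":1},{"x":-17.9,"y":-24.2,"z":0,"rx":0,"ry":0,"rz":0,"grip":1},{"x":-17.9,"y":-24.2,"z":0,"rx":0,"ry":0,"rz":0,"grip":1},{"x":-17.9,"y":-24.2,"z":0,"rx":0,"ry":0,"rz":0,"grip":1},{"x":-17.9,"y":-24.2,"z":0,"rx":0,"ry":0,"rz":0,"grip":1},{"x":-17.9,"y":-24.2,"z":0,"rx":0,"ry":0,"rz":0,"grip":1},{"x":-17.9,"y":-24.2,"z":0,"rx":0,"ry":0,"rz":0,"grip":1},{"x":-17.9,"y":-24.2,"z":0,"rx":0,"ry":0,"rz":0,"grip":1},{"x":-17.9,"y":-24.2,"z":0,"rx":0,"ry":0,"rz":0,"grip":1}]' 40
```

```text
time: 1.13
eef_pos: [0.2753, 0.4527, 0.2095]
tcp_rot: [0.04, 0.999, 0.0, 0.0]
contact_force: [-0.2, -1.2, 0.1]
opening: 1.002
finger_force: 0.0
```

```bash
python3 -m creep '[{"x":-17.9,"y":-24.2,"grip":1},{"x":-17.9,"y":-24.2,"grip":1},{"x":-17.9,"y":-24.2,"grip":1},{"x":-17.9,"y":-24.2,"grip":1},{"x":-17.9,"y":-24.2,"grip":1},{"x":-17.9,"y":-24.2,"grip":1},{"x":-17.9,"y":-24.2,"grip":1},{"x":-17.9,"y":-24.2,"grip":1},{"x":-17.9,"y":-24.2,"grip":1},{"x":-17.9,"y":-24.2,"grip":1}]'
```

```text
$[0]: bad value
```

```bash
python3 -m creep '[{"x":-18,"y":-24,"z":0,"rx":0,"ry":0,"rz":0,"grip":1},{"x":-18,"y":-24,"z":0,"rx":0,"ry":0,"rz":0,"grip":1},{"x":-18,"y":-24,"z":0,"rx":0,"ry":0,"rz":0,"grip":1},{"x":-18,"y":-24,"z":0,"rx":0,"ry":0,"rz":0,"grip":1},{"x":-18,"y":-24,"z":0,"rx":0,"ry":0,"rz":0,"grip":1},{"x":-18,"y":-24,"z":0,"rx":0,"ry":0,"rz":0,"grip":1},{"x":-18,"y":-24,"z":0,"rx":0,"ry":0,"rz":0,"grip":1},{"x":-18,"y":-24,"z":0,"rx":0,"ry":0,"rz":0,"grip":1},{"x":-18,"y":-24,"z":0,"rx":0,"ry":0,"rz":0,"grip":1},{"x":-18,"y":-24,"z":0,"rx":0,"ry":0,"rz":0,"grip":1}]'
python3 -m creep '[{"x":-18,"y":-24,"z":0,"rx":0,"ry":0,"rz":0,"grip":1},{"x":-18,"y":-24,"z":0,"rx":0,"ry":0,"rz":0,"grip":1},{"x":-18,"y":-24,"z":0,"rx":0,"ry":0,"rz":0,"grip":1},{"x":-18,"y":-24,"z":0,"rx":0,"ry":0,"rz":0,"grip":1},{"x":-18,"y":-24,"z":0,"rx":0,"ry":0,"rz":0,"grip":1},{"x":-18,"y":-24,"z":0,"rx":0,"ry":0,"rz":0,"grip":1},{"x":-18,"y":-24,"z":0,"rx":0,"ry":0,"rz":0,"grip":1},{"x":-18,"y":-24,"z":0,"rx":0,"ry":0,"rz":0,"grip":1},{"x":0,"y":0,"z":0,"rx":0,"ry":0,"rz":0,"grip":1},{"x":0,"y":0,"z":0,"rx":0,"ry":0,"rz":0,"grip":1}]'
cat >> h.py <<'E'
def go(X):
    from scipy.spatial.transform import Rotation as Ro
    st=ctrl.get_state();R=Ro.from_quat(st["tcp_rot"]).as_matrix()
    print("tcp",st["eef_pos"].round(4),"xang",np.degrees(np.arctan2(R[1,0],R[0,0])).round(2),"tilt",np.degrees(np.arccos(-R[2,2])).round(2),"shift mm",(R.T@(np.array(X)-st["eef_pos"])*1000).round(1))
E
python3 -c "
from h import *
go([.5922,-.0565,.113])"
```

```text
time: 1.97
eef_pos: [0.4353, 0.1989, 0.2097]
tcp_rot: [0.041, 0.999, 0.0, 0.0]
contact_force: [0.3, 0.6, 0.2]
opening: 1.0
finger_force: 0.0
time: 2.8
eef_pos: [0.5631, -0.004, 0.2092]
tcp_rot: [0.042, 0.999, 0.0, -0.0]
contact_force: [-0.1, 0.5, -0.3]
opening: 1.002
finger_force: 0.0
tcp [ 0.5631 -0.004   0.2092] xang 175.2 tilt 0.04 shift mm [-33.5 -49.9  96.2]
```

```bash
python3 -m creep '[{"x":-17,"y":-25,"z":0,"rx":0,"ry":0,"rz":0,"grip":1},{"x":-17,"y":-25,"z":0,"rx":0,"ry":0,"rz":0,"grip":1},{"x":0,"y":0,"z":0,"rx":0,"ry":0,"rz":0,"grip":1},{"x":0,"y":0,"z":16,"rx":0,"ry":0,"rz":0,"grip":1},{"x":0,"y":0,"z":16,"rx":0,"ry":0,"rz":0,"grip":1},{"x":0,"y":0,"z":16,"rx":0,"ry":0,"rz":0,"grip":1},{"x":0,"y":0,"z":16,"rx":0,"ry":0,"rz":0,"grip":1},{"x":0,"y":0,"z":16,"rx":0,"ry":0,"rz":0,"grip":1},{"x":0,"y":0,"z":16,"rx":0,"ry":0,"rz":0,"grip":1},{"x":0,"y":0,"z":0,"rx":0,"ry":0,"rz":0,"grip":1}]'
python3 - <<'E'
from h import *
go([.5922,-.0565,.113])
t=optics.read_camera("side");cv2.imwrite("pics/s2.png",cv2.resize(t["color"][130:270,190:390],None,fx=3,fy=3,interpolation=2))
E
```

```text
time: 3.63
eef_pos: [0.5893, -0.0532, 0.1095]
tcp_rot: [0.04, 0.999, 0.001, -0.004]
contact_force: [-0.6, 0.4, -0.3]
opening: 0.998
finger_force: 0.0
tcp [ 0.5893 -0.0532  0.1095] xang 175.42 tilt 0.44 shift mm [-3.1 -3.  -3.5]
```

View pics/s2.png

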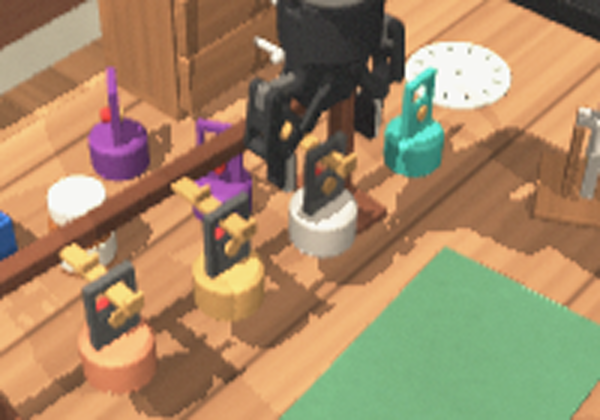

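The steel weight's stirrup is at crop (325,170), between the fingers at (285,185) and (375,135). They look a bit far back, so I'll check the depth by projection.

```bash
python3 - <<'E'
from h import *
s=optics.read_camera("side")
k=lambda X:((proj(s,X)-[190,130])*3).round(0)
for n,p in(("st",(.5922,-.0565)),("br",(.6016,.0454)),("cu",(.6128,.1519))):
    x,y=p
    print(n,"top L,R corners",k([x+.0016,y+.02,.157]),k([x-.0016,y-.02,.157]),"base bottom c",k([x,y,.058]))
print("tips",k([.589+.0045,-.053+.045,.122]),k([.589-.0045,-.053-.045,.122]))
for u in((85,277),(205,210),(308,152)):print("topL corner ray z.157",ray(s,u[0]/3+190,u[1]/3+130,.157).round(4))
for u in((133,265),(248,195),(347,133)):print("topR corner",ray(s,u[0]/3+190,u[1]/3+130,.157).round(4))
E
```

```text
st top L,R corners [307. 155.] [344. 132.] base bottom c [322. 234.]
br top L,R corners [206. 218.] [247. 192.] base bottom c [230. 296.]
cu top L,R corners [ 86. 290.] [132. 261.] base bottom c [122. 366.]
tips [283. 207.] [365. 156.]
topL corner ray z.157 [0.6242 0.1641 0.157 ]
topL corner ray z.157 [0.6094 0.0601 0.157 ]
topL corner ray z.157 [ 0.5956 -0.0395  0.157 ]
topR corner [0.6078 0.134  0.157 ]
topR corner [0.5969 0.0272 0.157 ]
topR corner [ 0.5877 -0.0772  0.157 ]
```

```bash
python3 -m creep '[{"x":0,"y":0,"z":0,"rx":0,"ry":0,"rz":0,"grip":0.3},{"x":0,"y":0,"z":0,"rx":0,"ry":0,"rz":0,"grip":0.3},{"x":0,"y":0,"z":0,"rx":0,"ry":0,"rz":0,"grip":0.3},{"x":0,"y":0,"z":0,"rx":0,"ry":0,"rz":0,"grip":0.3},{"x":0,"y":0,"z":0,"rx":0,"ry":0,"rz":0,"grip":0.3},{"x":0,"y":0,"z":0,"rx":0,"ry":0,"rz":0,"grip":0.3},{"x":0,"y":0,"z":0,"rx":0,"ry":0,"rz":0,"grip":0.3},{"x":0,"y":0,"z":-5,"rx":0,"ry":0,"rz":0,"grip":0.3},{"x":0,"y":0,"z":-5,"rx":0,"ry":0,"rz":0,"grip":0.3},{"x":0,"y":0,"z":-4,"rx":0,"ry":0,"rz":0,"grip":0.3}]' 40
python3 -m creep '[{"x":0,"y":0,"z":0,"rx":0,"ry":0,"rz":0,"grip":0.3},{"x":0,"y":0,"z":0,"rx":0,"ry":0,"rz":0,"grip":0.3},{"x":0,"y":0,"z":0,"rx":0,"ry":0,"rz":0,"grip":0.3},{"x":0,"y":0,"z":0,"rx":0,"ry":0,"rz":0,"grip":0.3},{"x":0,"y":0,"z":0,"rx":0,"ry":0,"rz":0,"grip":0.3},{"x":0,"y":0,"z":0,"rx":0,"ry":0,"rz":0,"grip":0.3},{"x":0,"y":0,"z":0,"rx":0,"ry":0,"rz":0,"grip":0.3},{"x":0,"y":0,"z":0,"rx":0,"ry":0,"rz":0,"grip":0.3},{"x":0,"y":0,"z":0,"rx":0,"ry":0,"rz":0,"grip":0.3},{"x":0,"y":0,"z":0,"rx":0,"ry":0,"rz":0,"grip":0.3}]' 40
```

```text
time: 4.57
eef_pos: [0.5911, -0.0548, 0.1258]
tcp_rot: [0.041, 0.999, 0.001, -0.002]
contact_force: [0.7, 0.0, -5.5]
opening: 0.458
finger_force: 41.0
time: 5.4
eef_pos: [0.5926, -0.0554, 0.1274]
tcp_rot: [0.041, 0.999, 0.0, 0.0]
contact_force: [0.5, -0.5, -5.4]
opening: 0.454
finger_force: 41.1
```

```bash
python3 -m creep '[{"x":10,"y":0,"z":0,"rx":0,"ry":0,"rz":0,"grip":0.3},{"x":10,"y":0,"z":0,"rx":0,"ry":0,"rz":0,"grip":0.3},{"x":10,"y":0,"z":0,"rx":0,"ry":0,"rz":0,"grip":0.3},{"x":10,"y":0,"z":0,"rx":0,"ry":0,"rz":0,"grip":0.3},{"x":12,"y":0,"z":0,"rx":0,"ry":0,"rz":0,"grip":0.3},{"x":12,"y":0,"z":0,"rx":0,"ry":0,"rz":0,"grip":0.3},{"x":13,"y":-16,"z":0,"rx":0,"ry":0,"rz":0,"grip":0.3},{"x":13,"y":-16,"z":0,"rx":0,"ry":0,"rz":0,"grip":0.3},{"x":13,"y":-16,"z":0,"rx":0,"ry":0,"rz":0,"grip":0.3},{"x":8,"y":-16,"z":0,"rx":0,"ry":0,"rz":0,"grip":0.3}]'
python3 -m creep '[{"x":0,"y":0,"z":10,"rx":0,"ry":0,"rz":0,"grip":0.3},{"x":0,"y":0,"z":15,"rx":0,"ry":0,"rz":0,"grip":0.3},{"x":0,"y":0,"z":15,"rx":0,"ry":0,"rz":0,"grip":0.3},{"x":0,"y":0,"z":10,"rx":0,"ry":0,"rz":0,"grip":0.3},{"x":0,"y":0,"z":7,"rx":0,"ry":0,"rz":0,"grip":0.3},{"x":0,"y":0,"z":4,"rx":0,"ry":0,"rz":0,"grip":0.3},{"x":0,"y":0,"z":0,"rx":0,"ry":0,"rz":0,"grip":0.3},{"x":0,"y":0,"z":0,"rx":0,"ry":0,"rz":0,"grip":0.3},{"x":0,"y":0,"z":0,"rx":0,"ry":0,"rz":0,"grip":0.3},{"x":0,"y":0,"z":0,"rx":0,"ry":0,"rz":0,"grip":0.3}]'
python3 -c "
from h import *
go([.475,-.11,.0584])
s=optics.read_camera('side');cv2.imwrite('pics/s3.png',cv2.resize(s['color'][130:280,190:390],None,fx=3,fy=3,interpolation=2))"
```

```text
time: 6.23
eef_pos: [0.4743, -0.11, 0.1272]
tcp_rot: [0.04, 0.999, 0.0, -0.001]
contact_force: [0.3, 0.4, -5.7]
opening: 0.455
finger_force: 41.3
time: 7.07
eef_pos: [0.4775, -0.1105, 0.0673]
tcp_rot: [0.04, 0.999, -0.0, 0.001]
contact_force: [-1.1, -0.0, -3.6]
opening: 0.453
finger_force: 41.5
tcp [ 0.4775 -0.1105  0.0673] xang 175.36 tilt 0.11 shift mm [2.6 0.3 8.9]
```

View pics/s3.png

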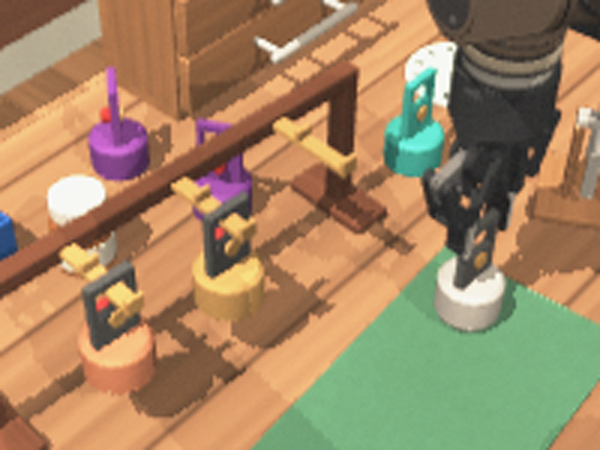

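The rows summed to 61 mm, so the steel weight still hangs about 9 mm above the mat, over its far right part at crop (470,295). I'll lower the rest, release and raise.

```bash
python3 -m creep '[{"x":0,"y":0,"z":4,"rx":0,"ry":0,"rz":0,"grip":0.3},{"x":0,"y":0,"z":4,"rx":0,"ry":0,"rz":0,"grip":0.3},{"x":0,"y":0,"z":1,"rx":0,"ry":0,"rz":0,"grip":0.3},{"x":0,"y":0,"z":0,"rx":0,"ry":0,"rz":0,"grip":0.3},{"x":0,"y":0,"z":0,"rx":0,"ry":0,"rz":0,"grip":0.3},{"x":0,"y":0,"z":0,"rx":0,"ry":0,"rz":0,"grip":0.3},{"x":0,"y":0,"z":0,"rx":0,"ry":0,"rz":0,"grip":0.85},{"x":0,"y":0,"z":0,"rx":0,"ry":0,"rz":0,"grip":0.85},{"x":0,"y":0,"z":0,"rx":0,"ry":0,"rz":0,"grip":0.85},{"x":0,"y":0,"z":0,"rx":0,"ry":0,"rz":0,"grip":0.85}]'
python3 -m creep '[{"x":0,"y":0,"z":0,"rx":0,"ry":0,"rz":0,"grip":0.85},{"x":0,"y":0,"z":-10,"rx":0,"ry":0,"rz":0,"grip":0.85},{"x":0,"y":0,"z":-15,"rx":0,"ry":0,"rz":0,"grip":1},{"x":0,"y":0,"z":-25,"rx":0,"ry":0,"rz":0,"grip":1},{"x":0,"y":0,"z":-30,"rx":0,"ry":0,"rz":0,"grip":1},{"x":0,"y":0,"z":-35,"rx":0,"ry":0,"rz":0,"grip":1},{"x":0,"y":0,"z":-30,"rx":0,"ry":0,"rz":0,"grip":1},{"x":0,"y":0,"z":0,"rx":0,"ry":0,"rz":0,"grip":1},{"x":0,"y":0,"z":0,"rx":0,"ry":0,"rz":0,"grip":1},{"x":0,"y":0,"z":0,"rx":0,"ry":0,"rz":0,"grip":1}]'
python3 -c "
from h import *
go([.6025,.044,.202])"
```

```text
time: 7.95
eef_pos: [0.477, -0.1104, 0.0576]
tcp_rot: [0.041, 0.999, -0.0, 0.0]
contact_force: [1.0, -0.5, -0.5]
opening: 0.848
finger_force: 0.0
time: 8.78
eef_pos: [0.4764, -0.11, 0.2022]
tcp_rot: [0.041, 0.999, 0.0, -0.0]
contact_force: [0.6, -0.3, -0.2]
opening: 0.997
finger_force: 0.0
tcp [ 0.4764 -0.11    0.2022] xang 175.35 tilt 0.02 shift mm [-113.2  163.8    0.2]
```

```bash
python3 -m creep '[{"x":-15,"y":24,"z":0,"rx":0,"ry":0,"rz":0,"grip":1},{"x":-19,"y":28,"z":0,"rx":0,"ry":0,"rz":0,"grip":1},{"x":-20,"y":28,"z":0,"rx":0,"ry":0,"rz":0,"grip":1},{"x":-20,"y":28,"z":0,"rx":0,"ry":0,"rz":0,"grip":1},{"x":-20,"y":28,"z":0,"rx":0,"ry":0,"rz":0,"grip":1},{"x":-19,"y":28,"z":0,"rx":0,"ry":0,"rz":0,"grip":1},{"x":0,"y":0,"z":0,"rx":0,"ry":0,"rz":0,"grip":1},{"x":0,"y":0,"z":0,"rx":0,"ry":0,"rz":0,"grip":1},{"x":0,"y":0,"z":15,"rx":0,"ry":0,"rz":0,"grip":1},{"x":0,"y":0,"z":15,"rx":0,"ry":0,"rz":0,"grip":1}]'
python3 -m creep '[{"x":0,"y":0,"z":20,"rx":0,"ry":0,"rz":0,"grip":1},{"x":0,"y":0,"z":20,"rx":0,"ry":0,"rz":0,"grip":1},{"x":0,"y":0,"z":19,"rx":0,"ry":0,"rz":0,"grip":1},{"x":0,"y":0,"z":0,"rx":0,"ry":0,"rz":0,"grip":1},{"x":0,"y":0,"z":0,"rx":0,"ry":0,"rz":0,"grip":1},{"x":0,"y":0,"z":0,"rx":0,"ry":0,"rz":0,"grip":0.3},{"x":0,"y":0,"z":0,"rx":0,"ry":0,"rz":0,"grip":0.3},{"x":0,"y":0,"z":0,"rx":0,"ry":0,"rz":0,"grip":0.3},{"x":0,"y":0,"z":0,"rx":0,"ry":0,"rz":0,"grip":0.3},{"x":0,"y":0,"z":0,"rx":0,"ry":0,"rz":0,"grip":0.3}]'
python3 -c "
from h import *
go([.6025,.044,.113])"
```

```text
time: 9.62
eef_pos: [0.6022, 0.0434, 0.1717]
tcp_rot: [0.041, 0.999, -0.0, -0.0]
contact_force: [-0.6, 0.4, -0.2]
opening: 1.001
finger_force: 0.0
time: 10.45
eef_pos: [0.6038, 0.0445, 0.1154]
tcp_rot: [0.041, 0.999, 0.0, 0.002]
contact_force: [0.4, 1.8, 5.0]
opening: 0.458
finger_force: 40.7
tcp [0.6038 0.0445 0.1154] xang 175.34 tilt 0.19 shift mm [ 1.3 -0.6  2.4]
```

```bash
python3 -m creep '[{"x":0,"y":0,"z":-5,"rx":0,"ry":0,"rz":0,"grip":0.3},{"x":0,"y":0,"z":-5,"rx":0,"ry":0,"rz":0,"grip":0.3},{"x":0,"y":0,"z":-4,"rx":0,"ry":0,"rz":0,"grip":0.3},{"x":0,"y":0,"z":0,"rx":0,"ry":0,"rz":0,"grip":0.3},{"x":0,"y":0,"z":0,"rx":0,"ry":0,"rz":0,"grip":0.3},{"x":10,"y":0,"z":0,"rx":0,"ry":0,"rz":0,"grip":0.3},{"x":12,"y":0,"z":0,"rx":0,"ry":0,"rz":0,"grip":0.3},{"x":13,"y":0,"z":0,"rx":0,"ry":0,"rz":0,"grip":0.3},{"x":13,"y":0,"z":0,"rx":0,"ry":0,"rz":0,"grip":0.3},{"x":13,"y":0,"z":0,"rx":0,"ry":0,"rz":0,"grip":0.3}]'
python3 -m creep '[{"x":16,"y":-13,"z":0,"rx":0,"ry":0,"rz":0,"grip":0.3},{"x":16,"y":-14,"z":0,"rx":0,"ry":0,"rz":0,"grip":0.3},{"x":16,"y":-14,"z":0,"rx":0,"ry":0,"rz":0,"grip":0.3},{"x":16,"y":-13,"z":0,"rx":0,"ry":0,"rz":0,"grip":0.3},{"x":0,"y":0,"z":15,"rx":0,"ry":0,"rz":0,"grip":0.3},{"x":0,"y":0,"z":20,"rx":0,"ry":0,"rz":0,"grip":0.3},{"x":0,"y":0,"z":15,"rx":0,"ry":0,"rz":0,"grip":0.3},{"x":0,"y":0,"z":8,"rx":0,"ry":0,"rz":0,"grip":0.3},{"x":0,"y":0,"z":6,"rx":0,"ry":0,"rz":0,"grip":0.3},{"x":0,"y":0,"z":3,"rx":0,"ry":0,"rz":0,"grip":0.3}]'
python3 -c "
from h import *
go([.475,.0,.0578])"
```

```text
time: 11.28
eef_pos: [0.5401, 0.0492, 0.1267]
tcp_rot: [0.041, 0.999, -0.0, -0.001]
contact_force: [-1.2, -0.7, -3.5]
opening: 0.455
finger_force: 40.8
time: 12.12
eef_pos: [0.4734, 0.0004, 0.0606]
tcp_rot: [0.04, 0.999, -0.0, -0.001]
contact_force: [-5.1, 1.0, 12.2]
opening: 0.454
finger_force: 42.6
tcp [4.734e-01 4.000e-04 6.060e-02] xang 175.37 tilt 0.08 shift mm [-1.7 -0.3  2.8]
```

```bash
python3 -m creep '[{"x":0,"y":0,"z":0,"rx":0,"ry":0,"rz":0,"grip":0.3},{"x":0,"y":0,"z":0,"rx":0,"ry":0,"rz":0,"grip":0.3},{"x":0,"y":0,"z":0,"rx":0,"ry":0,"rz":0,"grip":0.85},{"x":0,"y":0,"z":0,"rx":0,"ry":0,"rz":0,"grip":0.85},{"x":0,"y":0,"z":0,"rx":0,"ry":0,"rz":0,"grip":0.85},{"x":0,"y":0,"z":0,"rx":0,"ry":0,"rz":0,"grip":0.85},{"x":0,"y":0,"z":-10,"rx":0,"ry":0,"rz":0,"grip":0.85},{"x":0,"y":0,"z":-20,"rx":0,"ry":0,"rz":0,"grip":0.85},{"x":0,"y":0,"z":-30,"rx":0,"ry":0,"rz":0,"grip":1},{"x":0,"y":0,"z":-35,"rx":0,"ry":0,"rz":0,"grip":1}]'
python3 -m creep '[{"x":0,"y":0,"z":-35,"rx":0,"ry":0,"rz":0,"grip":1},{"x":0,"y":0,"z":-15,"rx":0,"ry":0,"rz":0,"grip":1},{"x":-22,"y":26,"z":0,"rx":0,"ry":0,"rz":0,"grip":1},{"x":-22,"y":27,"z":0,"rx":0,"ry":0,"rz":0,"grip":1},{"x":-22,"y":27,"z":0,"rx":0,"ry":0,"rz":0,"grip":1},{"x":-22,"y":27,"z":0,"rx":0,"ry":0,"rz":0,"grip":1},{"x":-20,"y":27,"z":0,"rx":0,"ry":0,"rz":0,"grip":1},{"x":-20,"y":27,"z":0,"rx":0,"ry":0,"rz":0,"grip":1},{"x":0,"y":0,"z":0,"rx":0,"ry":0,"rz":0,"grip":1},{"x":0,"y":0,"z":0,"rx":0,"ry":0,"rz":0,"grip":1}]'
python3 -c "
from h import *
go([.614,.150,.1135])
for n in ('top','side'):
  s=optics.read_camera(n);cv2.imwrite('pics/%s4.png'%n,s['color'])"
```

```text
time: 12.95
eef_pos: [0.4723, 0.0007, 0.1555]
tcp_rot: [0.041, 0.999, 0.0, -0.002]
contact_force: [1.3, 0.2, -0.7]
opening: 0.997
finger_force: 0.0
time: 13.78
eef_pos: [0.6148, 0.1517, 0.2056]
tcp_rot: [0.039, 0.999, -0.0, -0.0]
contact_force: [0.2, -0.0, -0.2]
opening: 1.0
finger_force: 0.0
tcp [0.6148 0.1517 0.2056] xang 175.47 tilt 0.03 shift mm [ 0.6 -1.7 92.1]
```

View pics/side4.png

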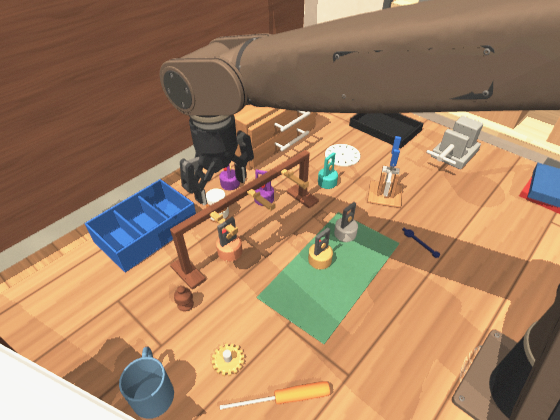

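Brass and steel stand on the mat at (320,250) and (345,225), and the gripper is above the copper weight at (229,240).

```bash
python3 -m creep '[{"x":0,"y":-1,"z":20,"rx":0,"ry":0,"rz":0,"grip":1},{"x":0,"y":-1,"z":30,"rx":0,"ry":0,"rz":0,"grip":1},{"x":0,"y":0,"z":25,"rx":0,"ry":0,"rz":0,"grip":1},{"x":0,"y":0,"z":17,"rx":0,"ry":0,"rz":0,"grip":1},{"x":0,"y":0,"z":0,"rx":0,"ry":0,"rz":0,"grip":1},{"x":0,"y":0,"z":0,"rx":0,"ry":0,"rz":0,"grip":0.3},{"x":0,"y":0,"z":0,"rx":0,"ry":0,"rz":0,"grip":0.3},{"x":0,"y":0,"z":0,"rx":0,"ry":0,"rz":0,"grip":0.3},{"x":0,"y":0,"z":0,"rx":0,"ry":0,"rz":0,"grip":0.3},{"x":0,"y":0,"z":0,"rx":0,"ry":0,"rz":0,"grip":0.3}]'
python3 -m creep '[{"x":0,"y":0,"z":-5,"rx":0,"ry":0,"rz":0,"grip":0.3},{"x":0,"y":0,"z":-5,"rx":0,"ry":0,"rz":0,"grip":0.3},{"x":0,"y":0,"z":-4,"rx":0,"ry":0,"rz":0,"grip":0.3},{"x":0,"y":0,"z":0,"rx":0,"ry":0,"rz":0,"grip":0.3},{"x":0,"y":0,"z":0,"rx":0,"ry":0,"rz":0,"grip":0.3},{"x":10,"y":0,"z":0,"rx":0,"ry":0,"rz":0,"grip":0.3},{"x":12,"y":0,"z":0,"rx":0,"ry":0,"rz":0,"grip":0.3},{"x":13,"y":0,"z":0,"rx":0,"ry":0,"rz":0,"grip":0.3},{"x":13,"y":0,"z":0,"rx":0,"ry":0,"rz":0,"grip":0.3},{"x":13,"y":0,"z":0,"rx":0,"ry":0,"rz":0,"grip":0.3}]'
python3 -m creep '[{"x":18,"y":-12,"z":0,"rx":0,"ry":0,"rz":0,"grip":0.3},{"x":19,"y":-13,"z":0,"rx":0,"ry":0,"rz":0,"grip":0.3},{"x":19,"y":-13,"z":0,"rx":0,"ry":0,"rz":0,"grip":0.3},{"x":18,"y":-12,"z":0,"rx":0,"ry":0,"rz":0,"grip":0.3},{"x":0,"y":0,"z":15,"rx":0,"ry":0,"rz":0,"grip":0.3},{"x":0,"y":0,"z":20,"rx":0,"ry":0,"rz":0,"grip":0.3},{"x":0,"y":0,"z":15,"rx":0,"ry":0,"rz":0,"grip":0.3},{"x":0,"y":0,"z":8,"rx":0,"ry":0,"rz":0,"grip":0.3},{"x":0,"y":0,"z":6,"rx":0,"ry":0,"rz":0,"grip":0.3},{"x":0,"y":0,"z":3,"rx":0,"ry":0,"rz":0,"grip":0.3}]'
python3 -c "
from h import *
go([.475,.11,.0578])"
```

```text
time: 14.72
eef_pos: [0.6163, 0.1497, 0.117]
tcp_rot: [0.041, 0.999, 0.001, 0.003]
contact_force: [-0.7, 3.6, 6.3]
opening: 0.453
finger_force: 40.0
time: 15.55
eef_pos: [0.5515, 0.1534, 0.1266]
tcp_rot: [0.041, 0.999, -0.0, -0.001]
contact_force: [-0.8, 0.3, -3.7]
opening: 0.455
finger_force: 40.7
time: 16.38
eef_pos: [0.4765, 0.1093, 0.0627]
tcp_rot: [0.04, 0.999, -0.001, 0.0]
contact_force: [-7.0, -2.1, 20.3]
opening: 0.455
finger_force: 43.4
tcp [0.4765 0.1093 0.0627] xang 175.4 tilt 0.06 shift mm [1.5 0.6 4.9]
```

```bash
python3 -m creep '[{"x":0,"y":0,"z":-2,"rx":0,"ry":0,"rz":0,"grip":0.3},{"x":0,"y":0,"z":0,"rx":0,"ry":0,"rz":0,"grip":0.3},{"x":0,"y":0,"z":0,"rx":0,"ry":0,"rz":0,"grip":0.3},{"x":0,"y":0,"z":0,"rx":0,"ry":0,"rz":0,"grip":0.85},{"x":0,"y":0,"z":0,"rx":0,"ry":0,"rz":0,"grip":0.85},{"x":0,"y":0,"z":0,"rx":0,"ry":0,"rz":0,"grip":0.85},{"x":0,"y":0,"z":0,"rx":0,"ry":0,"rz":0,"grip":0.85},{"x":0,"y":0,"z":-10,"rx":0,"ry":0,"rz":0,"grip":0.85},{"x":0,"y":0,"z":-20,"rx":0,"ry":0,"rz":0,"grip":0.85},{"x":0,"y":0,"z":-30,"rx":0,"ry":0,"rz":0,"grip":1}]'
python3 -m creep '[{"x":0,"y":0,"z":-35,"rx":0,"ry":0,"rz":0,"grip":1},{"x":0,"y":0,"z":-35,"rx":0,"ry":0,"rz":0,"grip":1},{"x":0,"y":0,"z":-35,"rx":0,"ry":0,"rz":0,"grip":1},{"x":0,"y":0,"z":-25,"rx":0,"ry":0,"rz":0,"grip":1},{"x":0,"y":0,"z":0,"rx":0,"ry":0,"rz":7,"grip":1},{"x":0,"y":0,"z":0,"rx":0,"ry":0,"rz":7,"grip":1},{"x":0,"y":0,"z":0,"rx":0,"ry":0,"rz":7,"grip":1},{"x":0,"y":0,"z":0,"rx":0,"ry":0,"rz":7,"grip":1},{"x":0,"y":0,"z":0,"rx":0,"ry":0,"rz":7,"grip":1},{"x":0,"y":0,"z":0,"rx":0,"ry":0,"rz":7,"grip":1}]'
python3 -m creep '[{"x":0,"y":0,"z":0,"rx":0,"ry":0,"rz":7,"grip":1},{"x":0,"y":0,"z":0,"rx":0,"ry":0,"rz":7,"grip":1},{"x":0,"y":0,"z":0,"rx":0,"ry":0,"rz":7,"grip":1},{"x":0,"y":0,"z":0,"rx":0,"ry":0,"rz":7,"grip":1},{"x":0,"y":0,"z":0,"rx":0,"ry":0,"rz":7,"grip":1},{"x":0,"y":0,"z":0,"rx":0,"ry":0,"rz":7,"grip":1},{"x":0,"y":0,"z":0,"rx":0,"ry":0,"rz":7,"grip":1},{"x":0,"y":0,"z":0,"rx":0,"ry":0,"rz":7,"grip":1},{"x":0,"y":0,"z":0,"rx":0,"ry":0,"rz":7,"grip":1},{"x":0,"y":0,"z":0,"rx":0,"ry":0,"rz":7,"grip":1}]'
python3 -m creep '[{"x":0,"y":0,"z":0,"rx":0,"ry":0,"rz":7,"grip":1},{"x":0,"y":0,"z":0,"rx":0,"ry":0,"rz":7,"grip":1},{"x":0,"y":0,"z":0,"rx":0,"ry":0,"rz":7,"grip":1},{"x":0,"y":0,"z":0,"rx":0,"ry":0,"rz":7,"grip":1},{"x":0,"y":0,"z":0,"rx":0,"ry":0,"rz":7,"grip":1},{"x":0,"y":0,"z":0,"rx":0,"ry":0,"rz":2,"grip":1},{"x":0,"y":0,"z":0,"rx":0,"ry":0,"rz":0,"grip":1},{"x":0,"y":0,"z":0,"rx":0,"ry":0,"rz":0,"grip":1},{"x":0,"y":0,"z":0,"rx":0,"ry":0,"rz":0,"grip":1},{"x":0,"y":0,"z":0,"rx":0,"ry":0,"rz":0,"grip":1}]'
python3 - <<'E'
from h import *
go([.48,-.31,.25])
t=optics.read_camera("top");s=optics.read_camera("side")
o=np.zeros((600,800,3),np.uint8)
o[:320,:500]=cv2.resize(t["color"][222:286,370:470],None,fx=5,fy=5,interpolation=2)
o[:270,500:800]=cv2.resize(s["color"][125:215,320:420],None,fx=3,fy=3,interpolation=2)
o[330:600,500:800]=cv2.resize(s["color"][190:280,270:370],None,fx=3,fy=3,interpolation=2)
o[330:600,:480]=cv2.resize(t["color"][200:290,205:365],None,fx=3,fy=3,interpolation=2)
cv2.imwrite("pics/m5.png",o)
E
```

```text
time: 17.22
eef_pos: [0.4734, 0.1095, 0.1211]
tcp_rot: [0.041, 0.999, -0.0, -0.003]
contact_force: [0.7, -0.3, -0.2]
opening: 0.971
finger_force: 0.0
time: 18.05
eef_pos: [0.4756, 0.1097, 0.2535]
tcp_rot: [0.399, 0.917, 0.0, 0.001]
contact_force: [1.0, -0.3, 0.3]
opening: 1.0
finger_force: 0.0
time: 18.88
eef_pos: [0.4756, 0.1096, 0.2535]
tcp_rot: [0.853, 0.523, 0.0, 0.0]
contact_force: [0.1, -0.7, 0.2]
opening: 1.001
finger_force: 0.0
time: 19.72
eef_pos: [0.4756, 0.1096, 0.2527]
tcp_rot: [0.974, 0.228, 0.0, 0.0]
contact_force: [-0.1, 0.0, -0.2]
opening: 0.999
finger_force: 0.0
tcp [0.4756 0.1096 0.2527] xang 26.39 tilt 0.02 shift mm [-182.5  377.9    2.7]
```

View pics/m5.png

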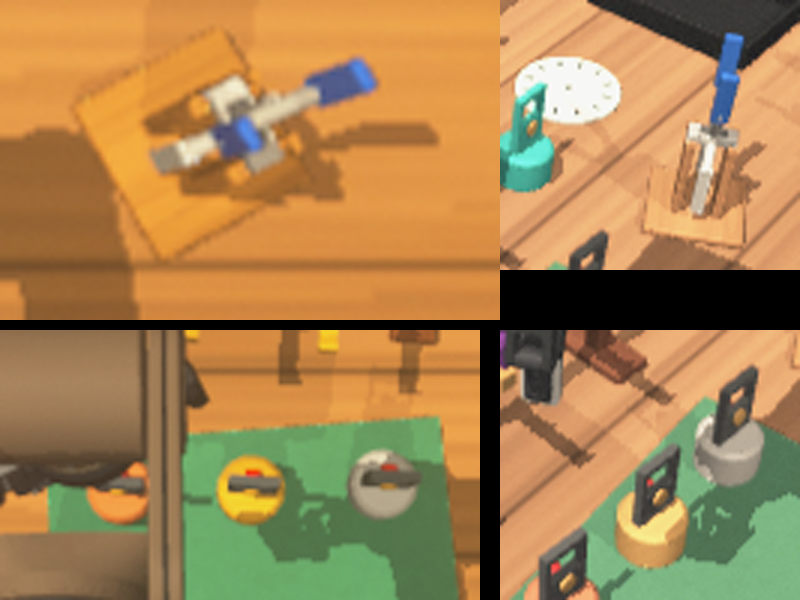

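The red caps are on the far side, with the studs open and all weights on the mat. The pliers' block ends are at crop (225,95) and (265,157), and the handle tops at about (362,76) and (246,130).

```bash
python3 - <<'E'
from h import *
t=optics.read_camera("top")
f=lambda x,y:(x/5-.4+370,y/5-.4+222)
A,B=ray(t,*f(225,92),.095),ray(t,*f(265,157),.095);print("block",A.round(4),B.round(4),((A+B)/2).round(4),np.linalg.norm(A-B),np.degrees(np.arctan2(*(A-B)[1::-1])))
A,B=ray(t,*f(363,77),.176),ray(t,*f(247,130),.176);print("handles",A.round(4),B.round(4),((A+B)/2).round(4),np.linalg.norm(A-B),np.degrees(np.arctan2(*(A-B)[1::-1])))
P=[ray(t,*f(*p),.01) for p in((72,105),(222,30),(170,262))];print("base",np.round(P,4),((P[1]+P[2])/2).round(4))
d=P[1]-P[0];print(np.degrees(np.arctan2(d[1],d[0])))
E
```

```text
block [ 0.4964 -0.2977  0.095 ] [ 0.4656 -0.3148  0.095 ] [ 0.481  -0.3062  0.095 ] 0.035207974150392875 29.023980382983858
handles [ 0.4933 -0.3322  0.176 ] [ 0.47   -0.2796  0.176 ] [ 0.4816 -0.3059  0.176 ] 0.057486515382971774 -66.1414426086198
base [[ 0.5    -0.2467  0.01  ]
 [ 0.5388 -0.3261  0.01  ]
 [ 0.4205 -0.2926  0.01  ]] [ 0.4796 -0.3093  0.01  ]
-63.98666869039767
```

```bash
python3 -m creep '[{"x":-10,"y":21,"z":0,"rx":0,"ry":0,"rz":0,"grip":1},{"x":-14,"y":29,"z":0,"rx":0,"ry":0,"rz":0,"grip":1},{"x":-16,"y":33,"z":0,"rx":0,"ry":0,"rz":0,"grip":1},{"x":-16,"y":33,"z":0,"rx":0,"ry":0,"rz":0,"grip":1},{"x":-16,"y":33,"z":0,"rx":0,"ry":0,"rz":0,"grip":1},{"x":-16,"y":33,"z":0,"rx":0,"ry":0,"rz":0,"grip":1},{"x":-16,"y":33,"z":0,"rx":0,"ry":0,"rz":0,"grip":1},{"x":-16,"y":33,"z":0,"rx":0,"ry":0,"rz":0,"grip":1},{"x":-16,"y":33,"z":0,"rx":0,"ry":0,"rz":0,"grip":1},{"x":-16,"y":33,"z":0,"rx":0,"ry":0,"rz":0,"grip":1}]'
python3 -m creep '[{"x":-14,"y":30,"z":0,"rx":0,"ry":0,"rz":0,"grip":1},{"x":-14,"y":31,"z":0,"rx":0,"ry":0,"rz":0,"grip":1},{"x":0,"y":0,"z":0,"rx":0,"ry":0,"rz":1,"grip":1},{"x":0,"y":0,"z":0,"rx":0,"ry":0,"rz":0,"grip":1},{"x":0,"y":0,"z":0,"rx":0,"ry":0,"rz":0,"grip":1},{"x":0,"y":0,"z":0,"rx":0,"ry":0,"rz":0,"grip":1},{"x":0,"y":0,"z":0,"rx":0,"ry":0,"rz":0,"grip":1},{"x":0,"y":0,"z":0,"rx":0,"ry":0,"rz":0,"grip":1},{"x":0,"y":0,"z":0,"rx":0,"ry":0,"rz":0,"grip":1},{"x":0,"y":0,"z":0,"rx":0,"ry":0,"rz":0,"grip":1}]'
python3 - <<'E'
from h import *
go([.481,-.307,.122])
s=optics.read_camera("side")
cv2.imwrite("pics/s6.png",cv2.resize(s["color"][40:240,270:430],None,fx=3,fy=3,interpolation=2))
E
```

```text
time: 20.7
eef_pos: [0.4784, -0.2411, 0.2525]
tcp_rot: [0.974, 0.228, 0.0, 0.0]
contact_force: [0.4, -0.1, -0.3]
opening: 0.999
finger_force: 0.0
time: 21.53
eef_pos: [0.4809, -0.3057, 0.2526]
tcp_rot: [0.976, 0.22, 0.0, 0.0]
contact_force: [1.3, -0.4, 0.6]
opening: 0.998
finger_force: 0.0
tcp [ 0.4809 -0.3057  0.2526] xang 25.41 tilt 0.02 shift mm [ -0.5   1.2 130.6]
```

View pics/s6.png

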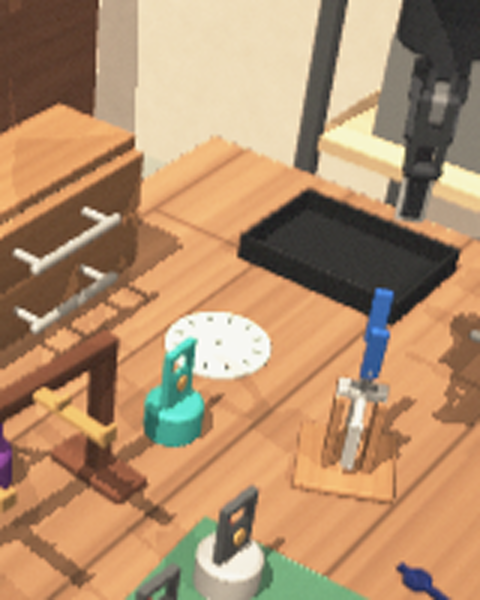

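The fingers hang above the pliers, seen nearly end on (crop (420,180) over (375,330)). I'll descend to the handles and squeeze to 58 mm.

```bash
python3 -m creep '[{"x":0,"y":1,"z":20,"rx":0,"ry":0,"rz":0,"grip":1},{"x":0,"y":0,"z":25,"rx":0,"ry":0,"rz":0,"grip":1},{"x":0,"y":0,"z":15,"rx":0,"ry":0,"rz":0,"grip":1},{"x":0,"y":0,"z":15,"rx":0,"ry":0,"rz":0,"grip":1},{"x":0,"y":0,"z":15,"rx":0,"ry":0,"rz":0,"grip":1},{"x":0,"y":0,"z":15,"rx":0,"ry":0,"rz":0,"grip":1},{"x":0,"y":0,"z":15,"rx":0,"ry":0,"rz":0,"grip":1},{"x":0,"y":0,"z":10,"rx":0,"ry":0,"rz":0,"grip":1},{"x":0,"y":0,"z":0,"rx":0,"ry":0,"rz":0,"grip":1},{"x":0,"y":0,"z":0,"rx":0,"ry":0,"rz":0,"grip":1}]'
python3 - <<'E'
from h import *
go([.481,-.307,.122])
s=optics.read_camera("side");t=optics.read_camera("top")
o=np.zeros((600,800,3),np.uint8)
o[:,:400]=cv2.resize(s["color"][85:235,340:440],None,fx=4,fy=4,interpolation=2)
o[:400,400:]=cv2.resize(t["color"][200:300,365:465],None,fx=4,fy=4,interpolation=2)
cv2.imwrite("pics/m7.png",o)
E
```

```text
time: 22.42
eef_pos: [0.481, -0.307, 0.1221]
tcp_rot: [0.976, 0.219, -0.0, -0.0]
contact_force: [0.2, -0.5, -0.3]
opening: 1.004
finger_force: 0.0
tcp [ 0.481  -0.307   0.1221] xang 25.35 tilt 0.06 shift mm [0.  0.  0.1]
```

View pics/m7.png

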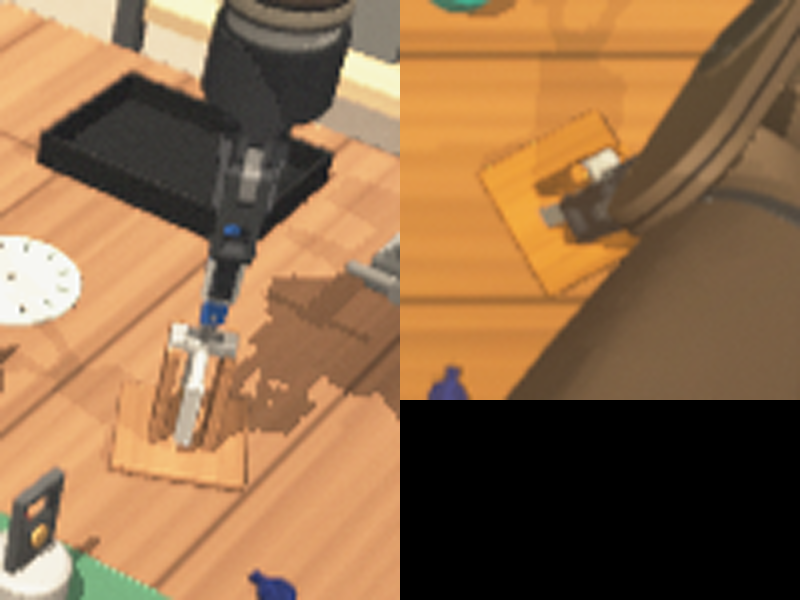

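The fingers straddle the blue handles (crop (225,280)), and the pliers are upright in the holder. I'll close lightly and lift.

```bash
python3 -m creep '[{"x":0,"y":0,"z":0,"rx":0,"ry":0,"rz":0,"grip":0.66},{"x":0,"y":0,"z":0,"rx":0,"ry":0,"rz":0,"grip":0.66},{"x":0,"y":0,"z":0,"rx":0,"ry":0,"rz":0,"grip":0.66},{"x":0,"y":0,"z":0,"rx":0,"ry":0,"rz":0,"grip":0.66},{"x":0,"y":0,"z":0,"rx":0,"ry":0,"rz":0,"grip":0.66},{"x":0,"y":0,"z":0,"rx":0,"ry":0,"rz":0,"grip":0.66},{"x":0,"y":0,"z":0,"rx":0,"ry":0,"rz":0,"grip":0.66},{"x":0,"y":0,"z":0,"rx":0,"ry":0,"rz":0,"grip":0.66},{"x":0,"y":0,"z":0,"rx":0,"ry":0,"rz":0,"grip":0.66},{"x":0,"y":0,"z":0,"rx":0,"ry":0,"rz":0,"grip":0.66}]' 20
```

```text
time: 23.35
eef_pos: [0.4822, -0.3082, 0.1252]
tcp_rot: [0.976, 0.22, 0.001, 0.002]
contact_force: [-1.9, 0.9, 5.6]
opening: 0.661
finger_force: 6.3
```

```bash
python3 -m creep '[{"x":0,"y":0,"z":-5,"rx":0,"ry":0,"rz":0,"grip":0.66},{"x":0,"y":0,"z":-10,"rx":0,"ry":0,"rz":0,"grip":0.66},{"x":0,"y":0,"z":-15,"rx":0,"ry":0,"rz":0,"grip":0.66},{"x":0,"y":0,"z":-15,"rx":0,"ry":0,"rz":0,"grip":0.66},{"x":0,"y":0,"z":-20,"rx":0,"ry":0,"rz":0,"grip":0.66},{"x":0,"y":0,"z":-20,"rx":0,"ry":0,"rz":0,"grip":0.66},{"x":0,"y":0,"z":-20,"rx":0,"ry":0,"rz":0,"grip":0.66},{"x":0,"y":0,"z":-15,"rx":0,"ry":0,"rz":0,"grip":0.66},{"x":0,"y":0,"z":-10,"rx":0,"ry":0,"rz":0,"grip":0.66},{"x":0,"y":0,"z":0,"rx":0,"ry":0,"rz":0,"grip":0.66}]'
python3 - <<'E'
from h import *
go([.481,-.307,.252])
s=optics.read_camera("side");t=optics.read_camera("top")
o=np.zeros((600,800,3),np.uint8)
o[:,:400]=cv2.resize(s["color"][45:195,340:440],None,fx=4,fy=4,interpolation=2)
o[:300,400:]=cv2.resize(t["color"][215:290,215:315],None,fx=4,fy=4,interpolation=2)
o[300:,400:]=cv2.resize(t["color"][215:290,290:390],None,fx=4,fy=4,interpolation=2)
cv2.imwrite("pics/m8.png",o);cv2.imwrite("pics/t8.png",t["color"])
E
```

```text
time: 24.18
eef_pos: [0.4821, -0.3081, 0.2558]
tcp_rot: [0.976, 0.219, 0.002, 0.002]
contact_force: [0.5, -1.1, -0.9]
opening: 0.664
finger_force: 5.1
tcp [ 0.4821 -0.3081  0.2558] xang 25.35 tilt 0.31 shift mm [-0.5 -1.4  3.8]
```

View pics/m8.png

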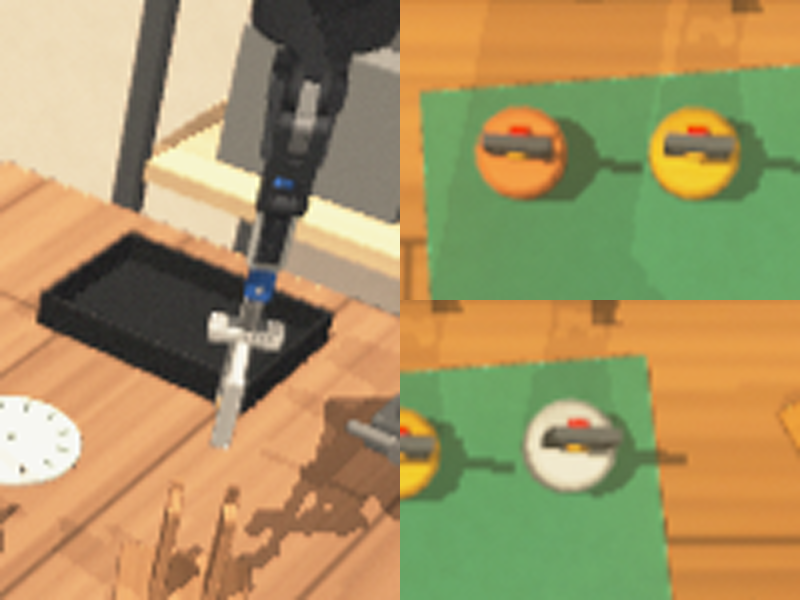

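The pliers hang upright in the fingers. The weights stand with open studs and top bars at crop (483,142)–(552,148), (665,148)–(733,150) and (545,440)–(618,436).

```bash
python3 - <<'E'
from h import *
t=optics.read_camera("top")
f=lambda x,y:((x-400)/4-.375+215,y/4-.375+215)
g=lambda x,y:((x-400)/4-.375+290,(y-300)/4-.375+215)
for n,k,p,q in(("cu",f,(483,143),(552,149)),("br",f,(665,147),(735,149)),("st",g,(543,439),(620,435))):
    A,B=ray(t,*k(*p),.102),ray(t,*k(*q),.102);d=A-B
    print(n,((A+B)/2).round(4),np.linalg.norm(d).round(4),"yaw",np.degrees(np.arctan2(-d[0],d[1])).round(1))
for n,lo,hi in(("st",(0,0,110),(35,70,255)),("br",(20,150,120),(32,255,255)),("cu",(5,100,120),(17,200,255))):
    for b in blobs(t,lo,hi,(225,235,345,268),150)[1]:print(n,b[:2],ray(t,*b[1],.035).round(4),b[2])
E
```

```text
cu [0.4696 0.1054 0.102 ] 0.0403 yaw -5.0
br [ 0.4684 -0.0009  0.102 ] 0.0408 yaw -1.7
st [ 0.4748 -0.1071  0.102 ] 0.0452 yaw 2.9
st (np.int32(349), array([331.8, 251.5])) [ 0.475 -0.109  0.035] [321 240  24  23]
br (np.int32(259), array([287.1, 253.8])) [0.4693 0.0022 0.035 ] [277 242  23  23]
cu (np.int32(315), array([245.3, 253.4])) [0.4704 0.1057 0.035 ] [234 242  23  23]
```

```bash
python3 -m creep '[{"x":0,"y":0,"z":0,"rx":0,"ry":0,"rz":-5,"grip":0.66},{"x":0,"y":0,"z":0,"rx":0,"ry":0,"rz":-7,"grip":0.66},{"x":0,"y":0,"z":0,"rx":0,"ry":0,"rz":-7,"grip":0.66},{"x":0,"y":0,"z":0,"rx":0,"ry":0,"rz":-7,"grip":0.66},{"x":0,"y":0,"z":0,"rx":0,"ry":0,"rz":-7,"grip":0.66},{"x":0,"y":0,"z":0,"rx":0,"ry":0,"rz":-7,"grip":0.66},{"x":0,"y":0,"z":0,"rx":0,"ry":0,"rz":-7,"grip":0.66},{"x":0,"y":0,"z":0,"rx":0,"ry":0,"rz":-7,"grip":0.66},{"x":0,"y":0,"z":0,"rx":0,"ry":0,"rz":-6,"grip":0.66},{"x":0,"y":0,"z":0,"rx":0,"ry":0,"rz":0,"grip":0.66}]'
python3 -m creep '[{"x":15,"y":-2,"z":0,"rx":0,"ry":0,"rz":0,"grip":0.66},{"x":25,"y":-2,"z":0,"rx":0,"ry":0,"rz":0,"grip":0.66},{"x":30,"y":-3,"z":0,"rx":0,"ry":0,"rz":0,"grip":0.66},{"x":30,"y":-3,"z":0,"rx":0,"ry":0,"rz":0,"grip":0.66},{"x":30,"y":-3,"z":0,"rx":0,"ry":0,"rz":0,"grip":0.66},{"x":30,"y":-3,"z":0,"rx":0,"ry":0,"rz":0,"grip":0.66},{"x":25,"y":-2,"z":0,"rx":0,"ry":0,"rz":0,"grip":0.66},{"x":13,"y":-1,"z":0,"rx":0,"ry":0,"rz":0,"grip":0.66},{"x":0,"y":0,"z":0,"rx":0,"ry":0,"rz":0,"grip":0.66},{"x":0,"y":0,"z":0,"rx":0,"ry":0,"rz":0,"grip":0.66}]'
python3 - <<'E'
from h import *
go([.479,-.109,.195])
s=optics.read_camera("side");t=optics.read_camera("top")
o=np.zeros((560,800,3),np.uint8)
o[:,:400]=cv2.resize(s["color"][110:250,290:390],None,fx=4,fy=4,interpolation=2)
o[:400,400:]=cv2.resize(t["color"][200:300,270:370],None,fx=4,fy=4,interpolation=2)
cv2.imwrite("pics/m9.png",o)
E
```

```text
time: 25.17
eef_pos: [0.4805, -0.3066, 0.2504]
tcp_rot: [0.735, 0.678, -0.0, -0.002]
contact_force: [-0.6, 0.3, -1.7]
opening: 0.658
finger_force: 5.1
time: 26.0
eef_pos: [0.4781, -0.1079, 0.2521]
tcp_rot: [0.735, 0.678, -0.0, 0.0]
contact_force: [0.7, 0.5, -1.9]
opening: 0.661
finger_force: 5.0
tcp [ 0.4781 -0.1079  0.2521] xang 85.38 tilt 0.04 shift mm [-1.   1.1 57.1]
```

View pics/m9.png

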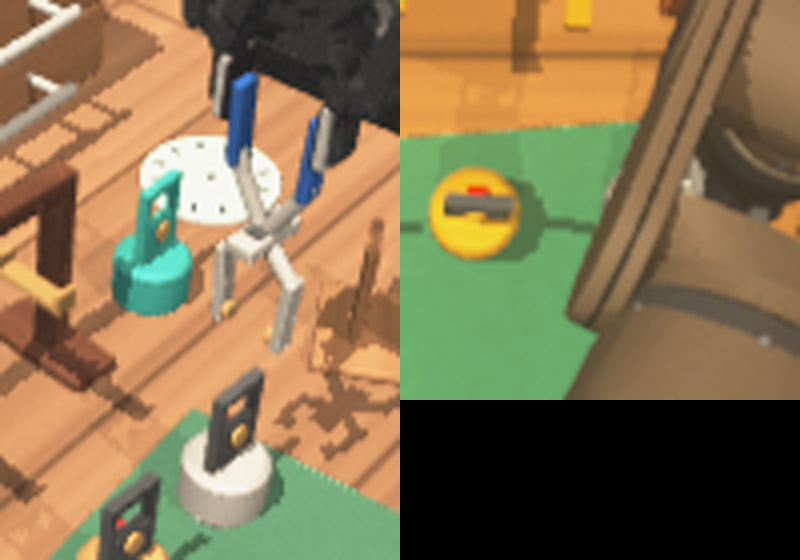

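The pliers hang open above the steel weight, with dies at crop (230,308) and (272,332). The weight's back disc is at (239,434). I'll check both by projection.

```bash
python3 - <<'E'
from h import *
s=optics.read_camera("side")
k=lambda X:((proj(s,X)-[290,110]+.4)*4).round(0)
for d in(.094,.097):print("nip",k([.4781,-.1079,.2521-d]))
print("far/near die",k([.4781+.015,-.1079-.001,.157]),k([.4781-.015,-.1079+.001,.157]))
for p in((.476,-.109),(.475,-.108),(.477,-.110)):print("disc",k([p[0]-.007,p[1],.063]))
X=ray(s,239/4+290-.4,434/4+110-.4,.063);print("disc ray",X)
X=ray(s,251/4+290-.4,320/4+110-.4,.157);print("nip ray",X)
E
```

```text
nip [249. 314.]
nip [248. 318.]
far/near die [228. 303.] [270. 328.]
disc [243. 438.]
disc [243. 440.]
disc [243. 436.]
disc ray [ 0.47271004 -0.11014936  0.063     ]
nip ray [ 0.47509494 -0.10566767  0.157     ]
```

```bash
python3 -m creep '[{"x":-3,"y":4,"z":0,"rx":0,"ry":0,"rz":0,"grip":0.68},{"x":0,"y":0,"z":10,"rx":0,"ry":0,"rz":0,"grip":0.68},{"x":0,"y":0,"z":10,"rx":0,"ry":0,"rz":0,"grip":0.68},{"x":0,"y":0,"z":10,"rx":0,"ry":0,"rz":0,"grip":0.68},{"x":0,"y":0,"z":10,"rx":0,"ry":0,"rz":0,"grip":0.68},{"x":0,"y":0,"z":10,"rx":0,"ry":0,"rz":0,"grip":0.68},{"x":0,"y":0,"z":8,"rx":0,"ry":0,"rz":0,"grip":0.68},{"x":0,"y":0,"z":5,"rx":0,"ry":0,"rz":0,"grip":0.68},{"x":0,"y":0,"z":0,"rx":0,"ry":0,"rz":0,"grip":0.68},{"x":0,"y":0,"z":0,"rx":0,"ry":0,"rz":0,"grip":0.68}]'
python3 -m creep '[{"x":0,"y":0,"z":5,"rx":0,"ry":0,"rz":0,"grip":0.68},{"x":0,"y":0,"z":5,"rx":0,"ry":0,"rz":0,"grip":0.68},{"x":0,"y":0,"z":5,"rx":0,"ry":0,"rz":0,"grip":0.68},{"x":0,"y":0,"z":5,"rx":0,"ry":0,"rz":0,"grip":0.68},{"x":0,"y":0,"z":5,"rx":0,"ry":0,"rz":0,"grip":0.68},{"x":0,"y":0,"z":5,"rx":0,"ry":0,"rz":0,"grip":0.68},{"x":0,"y":0,"z":0,"rx":0,"ry":0,"rz":0,"grip":0.68},{"x":0,"y":0,"z":0,"rx":0,"ry":0,"rz":0,"grip":0.68},{"x":0,"y":0,"z":0,"rx":0,"ry":0,"rz":0,"grip":0.68},{"x":0,"y":0,"z":0,"rx":0,"ry":0,"rz":0,"grip":0.68}]'
python3 - <<'E'
from h import *
go([.482,-.111,.158])
s=optics.read_camera("side")
cv2.imwrite("pics/s10.png",cv2.resize(s["color"][165:255,300:400],None,fx=6,fy=6,interpolation=2))
E
```

```text
time: 26.98
eef_pos: [0.482, -0.1115, 0.1892]
tcp_rot: [0.735, 0.678, -0.0, -0.0]
contact_force: [0.3, 0.3, -1.1]
opening: 0.68
finger_force: 4.9
time: 27.82
eef_pos: [0.4823, -0.1118, 0.1598]
tcp_rot: [0.735, 0.678, 0.0, 0.0]
contact_force: [-0.6, -0.0, -1.5]
opening: 0.676
finger_force: 4.9
tcp [ 0.4823 -0.1118  0.1598] xang 85.35 tilt 0.05 shift mm [ 0.8 -0.3  1.8]
```

View pics/s10.png

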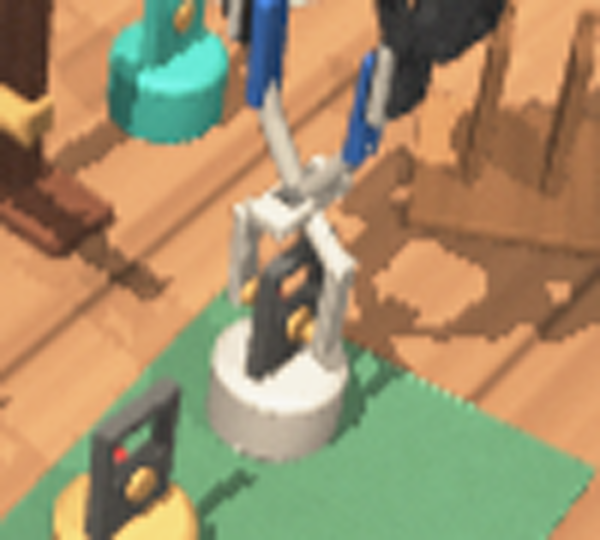

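The jaws straddle the stirrup: near jaw at (330,320), die beside the back disc at (300,322), and no contact. I'll squeeze now.

```bash
python3 -m creep '[{"x":0,"y":0,"z":0,"rx":0,"ry":0,"rz":0,"grip":0.62},{"x":0,"y":0,"z":0,"rx":0,"ry":0,"rz":0,"grip":0.58},{"x":0,"y":0,"z":0,"rx":0,"ry":0,"rz":0,"grip":0.54},{"x":0,"y":0,"z":0,"rx":0,"ry":0,"rz":0,"grip":0.5},{"x":0,"y":0,"z":0,"rx":0,"ry":0,"rz":0,"grip":0.46},{"x":0,"y":0,"z":0,"rx":0,"ry":0,"rz":0,"grip":0.4},{"x":0,"y":0,"z":0,"rx":0,"ry":0,"rz":0,"grip":0.4},{"x":0,"y":0,"z":0,"rx":0,"ry":0,"rz":0,"grip":0.4},{"x":0,"y":0,"z":0,"rx":0,"ry":0,"rz":0,"grip":0.4},{"x":0,"y":0,"z":0,"rx":0,"ry":0,"rz":0,"grip":0.4}]' 50
```

```text
time: 28.7
eef_pos: [0.4815, -0.1118, 0.1603]
tcp_rot: [0.735, 0.678, -0.001, -0.001]
contact_force: [-3.8, 0.3, 5.2]
opening: 0.407
finger_force: 36.2
```

```bash
python3 - <<'E'
from h import *
s=optics.read_camera("side");t=optics.read_camera("top")
o=np.zeros((600,800,3),np.uint8)
o[:,:560]=cv2.resize(s["color"][180:255,310:380],None,fx=8,fy=8,interpolation=2)
o[:240,560:]=cv2.resize(t["color"][220:280,290:350],None,fx=4,fy=4,interpolation=2)
cv2.imwrite("pics/s11.png",o)
E
```

```text
(no output)
```

View pics/s11.png

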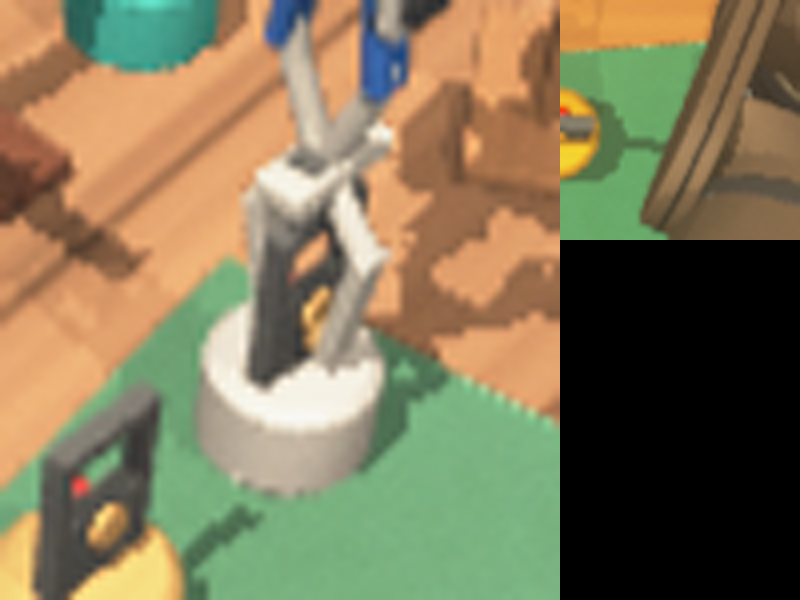

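The jaws are squeezed on the stud: disc and die at crop (318,318), near jaw against it. The 0.407 opening is lower than I expected, so I'll open, lift, move over to brass and count red cap pixels.

```bash
python3 -m creep '[{"x":0,"y":0,"z":0,"rx":0,"ry":0,"rz":0,"grip":0.68},{"x":0,"y":0,"z":0,"rx":0,"ry":0,"rz":0,"grip":0.68},{"x":0,"y":0,"z":0,"rx":0,"ry":0,"rz":0,"grip":0.68},{"x":0,"y":0,"z":0,"rx":0,"ry":0,"rz":0,"grip":0.68},{"x":0,"y":0,"z":0,"rx":0,"ry":0,"rz":0,"grip":0.68},{"x":0,"y":0,"z":-8,"rx":0,"ry":0,"rz":0,"grip":0.68},{"x":0,"y":0,"z":-10,"rx":0,"ry":0,"rz":0,"grip":0.68},{"x":0,"y":0,"z":-15,"rx":0,"ry":0,"rz":0,"grip":0.68},{"x":0,"y":0,"z":-20,"rx":0,"ry":0,"rz":0,"grip":0.68},{"x":0,"y":0,"z":-20,"rx":0,"ry":0,"rz":0,"grip":0.68}]' 20
python3 -m creep '[{"x":0,"y":0,"z":-20,"rx":0,"ry":0,"rz":0,"grip":0.68},{"x":15,"y":-2,"z":0,"rx":0,"ry":0,"rz":0,"grip":0.68},{"x":22,"y":-3,"z":0,"rx":0,"ry":0,"rz":0,"grip":0.68},{"x":22,"y":-3,"z":0,"rx":0,"ry":0,"rz":0,"grip":0.68},{"x":22,"y":-3,"z":0,"rx":0,"ry":0,"rz":0,"grip":0.68},{"x":20,"y":-2,"z":0,"rx":0,"ry":0,"rz":0,"grip":0.68},{"x":10,"y":-1,"z":0,"rx":0,"ry":0,"rz":0,"grip":0.68},{"x":0,"y":0,"z":0,"rx":0,"ry":0,"rz":0,"grip":0.68},{"x":0,"y":0,"z":0,"rx":0,"ry":0,"rz":0,"grip":0.68},{"x":0,"y":0,"z":0,"rx":0,"ry":0,"rz":0,"grip":0.68}]'
cat > chk.py <<'E'
from h import *
go([.477,0,.16])
t=optics.read_camera("top")
old=dict(t);old["color"]=cv2.imread("pics/t8.png")
for n,c in(("before",old),("now",t)):
    for b in blobs(c,(0,150,120),(6,255,255),(225,235,350,268),1)[1]:print(n,"red",b[0],b[1],b[2])
    for m,lo,hi in(("st",(0,0,110),(35,70,255)),("br",(20,150,120),(32,255,255)),("cu",(5,100,120),(17,200,255))):
        for b in blobs(c,lo,hi,(225,235,350,268),150)[1]:print(n,m,b[0],b[1],ray(c,*b[1],.035).round(4)[:2])
E
python3 chk.py
```

```text
time: 29.63
eef_pos: [0.482, -0.1116, 0.234]
tcp_rot: [0.735, 0.678, 0.0, 0.0]
contact_force: [-0.3, 0.3, -1.2]
opening: 0.682
finger_force: 4.9
time: 30.47
eef_pos: [0.4773, -0.0006, 0.2528]
tcp_rot: [0.735, 0.678, -0.0, 0.0]
contact_force: [0.4, 0.3, -1.1]
opening: 0.68
finger_force: 4.9
tcp [ 0.4773 -0.0006  0.2528] xang 85.33 tilt 0.05 shift mm [ 0.7 -0.4 92.8]
before red 10 [334.  245.5] [332 245   5   2]
before red 7 [244.3 247.6] [243 247   4   2]
before red 9 [288.8 247.6] [287 247   5   2]
before st 349 [331.8 251.5] [ 0.475 -0.109]
before br 258 [287.2 253.8] [0.4693 0.0019]
before cu 315 [245.3 253.4] [0.4704 0.1057]
now red 7 [244.3 247.6] [243 247   4   2]
now cu 442 [248.7 252.5] [0.4726 0.0973]
now cu 202 [313.  237.4] [ 0.5102 -0.0628]
now cu 164 [333.1 251.1] [ 0.476  -0.1122]
now cu 193 [279.1 264.5] [0.443  0.0221]
```

```bash
python3 -m creep '[{"x":0,"y":0,"z":10,"rx":0,"ry":0,"rz":0,"grip":0.68},{"x":0,"y":0,"z":15,"rx":0,"ry":0,"rz":0,"grip":0.68},{"x":0,"y":0,"z":15,"rx":0,"ry":0,"rz":0,"grip":0.68},{"x":0,"y":0,"z":10,"rx":0,"ry":0,"rz":0,"grip":0.68},{"x":0,"y":0,"z":10,"rx":0,"ry":0,"rz":0,"grip":0.68},{"x":0,"y":0,"z":10,"rx":0,"ry":0,"rz":0,"grip":0.68},{"x":0,"y":0,"z":10,"rx":0,"ry":0,"rz":0,"grip":0.68},{"x":0,"y":0,"z":8,"rx":0,"ry":0,"rz":0,"grip":0.68},{"x":0,"y":0,"z":5,"rx":0,"ry":0,"rz":0,"grip":0.68},{"x":0,"y":0,"z":0,"rx":0,"ry":0,"rz":0,"grip":0.68}]'
python3 -m creep '[{"x":0,"y":0,"z":0,"rx":0,"ry":0,"rz":0,"grip":0.64},{"x":0,"y":0,"z":0,"rx":0,"ry":0,"rz":0,"grip":0.6},{"x":0,"y":0,"z":0,"rx":0,"ry":0,"rz":0,"grip":0.58},{"x":0,"y":0,"z":0,"rx":0,"ry":0,"rz":0,"grip":0.56},{"x":0,"y":0,"z":0,"rx":0,"ry":0,"rz":0,"grip":0.54},{"x":0,"y":0,"z":0,"rx":0,"ry":0,"rz":0,"grip":0.52},{"x":0,"y":0,"z":0,"rx":0,"ry":0,"rz":0,"grip":0.5},{"x":0,"y":0,"z":0,"rx":0,"ry":0,"rz":0,"grip":0.5},{"x":0,"y":0,"z":0,"rx":0,"ry":0,"rz":0,"grip":0.5},{"x":0,"y":0,"z":0,"rx":0,"ry":0,"rz":0,"grip":0.5}]' 50
python3 -m creep '[{"x":0,"y":0,"z":0,"rx":0,"ry":0,"rz":0,"grip":0.46},{"x":0,"y":0,"z":0,"rx":0,"ry":0,"rz":0,"grip":0.46},{"x":0,"y":0,"z":0,"rx":0,"ry":0,"rz":0,"grip":0.46},{"x":0,"y":0,"z":0,"rx":0,"ry":0,"rz":0,"grip":0.46},{"x":0,"y":0,"z":0,"rx":0,"ry":0,"rz":0,"grip":0.46},{"x":0,"y":0,"z":0,"rx":0,"ry":0,"rz":0,"grip":0.46},{"x":0,"y":0,"z":0,"rx":0,"ry":0,"rz":0,"grip":0.46},{"x":0,"y":0,"z":0,"rx":0,"ry":0,"rz":0,"grip":0.46},{"x":0,"y":0,"z":0,"rx":0,"ry":0,"rz":0,"grip":0.46},{"x":0,"y":0,"z":0,"rx":0,"ry":0,"rz":0,"grip":0.46}]' 50
python3 -m creep '[{"x":0,"y":0,"z":0,"rx":0,"ry":0,"rz":0,"grip":0.42},{"x":0,"y":0,"z":0,"rx":0,"ry":0,"rz":0,"grip":0.42},{"x":0,"y":0,"z":0,"rx":0,"ry":0,"rz":0,"grip":0.38},{"x":0,"y":0,"z":0,"rx":0,"ry":0,"rz":0,"grip":0.38},{"x":0,"y":0,"z":0,"rx":0,"ry":0,"rz":0,"grip":0.38},{"x":0,"y":0,"z":0,"rx":0,"ry":0,"rz":0,"grip":0.34},{"x":0,"y":0,"z":0,"rx":0,"ry":0,"rz":0,"grip":0.34},{"x":0,"y":0,"z":0,"rx":0,"ry":0,"rz":0,"grip":0.34},{"x":0,"y":0,"z":0,"rx":0,"ry":0,"rz":0,"grip":0.34},{"x":0,"y":0,"z":0,"rx":0,"ry":0,"rz":0,"grip":0.34}]' 50
```

```text
time: 31.35
eef_pos: [0.4763, 0.0003, 0.158]
tcp_rot: [0.735, 0.678, -0.001, -0.001]
contact_force: [0.3, -0.0, -0.9]
opening: 0.68
finger_force: 4.9
time: 32.18
eef_pos: [0.4771, 0.0001, 0.1595]
tcp_rot: [0.735, 0.678, 0.0, 0.0]
contact_force: [-0.5, -0.2, 1.5]
opening: 0.502
finger_force: 12.1
time: 33.02
eef_pos: [0.4769, 0.0002, 0.1593]
tcp_rot: [0.735, 0.678, -0.0, -0.0]
contact_force: [-2.2, 0.7, 3.2]
opening: 0.465
finger_force: 13.8
time: 33.85
eef_pos: [0.4776, 0.0, 0.1604]
tcp_rot: [0.735, 0.678, 0.0, 0.001]
contact_force: [-3.9, 0.2, 6.4]
opening: 0.374
finger_force: 49.2
```

Hard stop at 49 N, so the brass stud looks shut. Next is copper.

```bash
python3 -m creep '[{"x":0,"y":0,"z":0,"rx":0,"ry":0,"rz":0,"grip":0.68},{"x":0,"y":0,"z":0,"rx":0,"ry":0,"rz":0,"grip":0.68},{"x":0,"y":0,"z":0,"rx":0,"ry":0,"rz":0,"grip":0.68},{"x":0,"y":0,"z":0,"rx":0,"ry":0,"rz":0,"grip":0.68},{"x":0,"y":0,"z":0,"rx":0,"ry":0,"rz":0,"grip":0.68},{"x":0,"y":0,"z":-8,"rx":0,"ry":0,"rz":0,"grip":0.68},{"x":0,"y":0,"z":-10,"rx":0,"ry":0,"rz":0,"grip":0.68},{"x":0,"y":0,"z":-15,"rx":0,"ry":0,"rz":0,"grip":0.68},{"x":0,"y":0,"z":-20,"rx":0,"ry":0,"rz":0,"grip":0.68},{"x":0,"y":0,"z":-20,"rx":0,"ry":0,"rz":0,"grip":0.68}]' 20
python3 -m creep '[{"x":0,"y":0,"z":-20,"rx":0,"ry":0,"rz":0,"grip":0.68},{"x":15,"y":-1,"z":0,"rx":0,"ry":0,"rz":0,"grip":0.68},{"x":20,"y":-1,"z":0,"rx":0,"ry":0,"rz":0,"grip":0.68},{"x":22,"y":-2,"z":0,"rx":0,"ry":0,"rz":0,"grip":0.68},{"x":20,"y":-1,"z":0,"rx":0,"ry":0,"rz":0,"grip":0.68},{"x":20,"y":-1,"z":0,"rx":0,"ry":0,"rz":0,"grip":0.68},{"x":10,"y":-1,"z":0,"rx":0,"ry":0,"rz":0,"grip":0.68},{"x":0,"y":0,"z":0,"rx":0,"ry":0,"rz":0,"grip":0.68},{"x":0,"y":0,"z":0,"rx":0,"ry":0,"rz":0,"grip":0.68},{"x":0,"y":0,"z":0,"rx":0,"ry":0,"rz":0,"grip":0.68}]'
python3 chk.py
```

```text
time: 34.68
eef_pos: [0.4771, 0.0001, 0.234]
tcp_rot: [0.735, 0.678, 0.0, 0.0]
contact_force: [-0.4, -0.5, -1.6]
opening: 0.68
finger_force: 4.9
time: 35.52
eef_pos: [0.4789, 0.1067, 0.2527]
tcp_rot: [0.735, 0.678, -0.0, 0.0]
contact_force: [-0.7, -0.0, -2.3]
opening: 0.682
finger_force: 4.8
tcp [0.4789 0.1067 0.2527] xang 85.33 tilt 0.04 shift mm [-106.4    6.8   92.8]
before red 10 [334.  245.5] [332 245   5   2]
before red 7 [244.3 247.6] [243 247   4   2]
before red 9 [288.8 247.6] [287 247   5   2]
before st 349 [331.8 251.5] [ 0.475 -0.109]
before br 258 [287.2 253.8] [0.4693 0.0019]
before cu 315 [245.3 253.4] [0.4704 0.1057]
now red 4 [245.5 247.5] [245 247   2   2]
now st 315 [331.4 251.1] [ 0.476 -0.108]
now cu 417 [250.  256.4] [0.463 0.094]
```

The steel weight's red cap no longer shows and the weight has not moved. Pressing copper.

```bash
python3 -m creep '[{"x":0,"y":0,"z":10,"rx":0,"ry":0,"rz":0,"grip":0.68},{"x":0,"y":0,"z":15,"rx":0,"ry":0,"rz":0,"grip":0.68},{"x":0,"y":0,"z":15,"rx":0,"ry":0,"rz":0,"grip":0.68},{"x":0,"y":0,"z":10,"rx":0,"ry":0,"rz":0,"grip":0.68},{"x":0,"y":0,"z":10,"rx":0,"ry":0,"rz":0,"grip":0.68},{"x":0,"y":0,"z":10,"rx":0,"ry":0,"rz":0,"grip":0.68},{"x":0,"y":0,"z":10,"rx":0,"ry":0,"rz":0,"grip":0.68},{"x":0,"y":0,"z":8,"rx":0,"ry":0,"rz":0,"grip":0.68},{"x":0,"y":0,"z":5,"rx":0,"ry":0,"rz":0,"grip":0.68},{"x":0,"y":0,"z":0,"rx":0,"ry":0,"rz":0,"grip":0.68}]'
python3 -m creep '[{"x":0,"y":0,"z":0,"rx":0,"ry":0,"rz":0,"grip":0.64},{"x":0,"y":0,"z":0,"rx":0,"ry":0,"rz":0,"grip":0.6},{"x":0,"y":0,"z":0,"rx":0,"ry":0,"rz":0,"grip":0.56},{"x":0,"y":0,"z":0,"rx":0,"ry":0,"rz":0,"grip":0.52},{"x":0,"y":0,"z":0,"rx":0,"ry":0,"rz":0,"grip":0.48},{"x":0,"y":0,"z":0,"rx":0,"ry":0,"rz":0,"grip":0.44},{"x":0,"y":0,"z":0,"rx":0,"ry":0,"rz":0,"grip":0.4},{"x":0,"y":0,"z":0,"rx":0,"ry":0,"rz":0,"grip":0.36},{"x":0,"y":0,"z":0,"rx":0,"ry":0,"rz":0,"grip":0.34},{"x":0,"y":0,"z":0,"rx":0,"ry":0,"rz":0,"grip":0.34}]' 50
python3 -m creep '[{"x":0,"y":0,"z":0,"rx":0,"ry":0,"rz":0,"grip":0.34},{"x":0,"y":0,"z":0,"rx":0,"ry":0,"rz":0,"grip":0.34},{"x":0,"y":0,"z":0,"rx":0,"ry":0,"rz":0,"grip":0.34},{"x":0,"y":0,"z":0,"rx":0,"ry":0,"rz":0,"grip":0.34},{"x":0,"y":0,"z":0,"rx":0,"ry":0,"rz":0,"grip":0.34},{"x":0,"y":0,"z":0,"rx":0,"ry":0,"rz":0,"grip":0.34},{"x":0,"y":0,"z":0,"rx":0,"ry":0,"rz":0,"grip":0.34},{"x":0,"y":0,"z":0,"rx":0,"ry":0,"rz":0,"grip":0.34},{"x":0,"y":0,"z":0,"rx":0,"ry":0,"rz":0,"grip":0.34},{"x":0,"y":0,"z":0,"rx":0,"ry":0,"rz":0,"grip":0.34}]' 50
```

```text
time: 36.4
eef_pos: [0.4779, 0.1073, 0.1579]
tcp_rot: [0.735, 0.678, -0.001, -0.001]
contact_force: [-0.5, -0.7, -1.4]
opening: 0.683
finger_force: 4.8
time: 37.23
eef_pos: [0.4799, 0.1074, 0.1614]
tcp_rot: [0.735, 0.678, 0.001, 0.001]
contact_force: [-3.8, 0.3, 6.9]
opening: 0.373
finger_force: 49.3
time: 38.07
eef_pos: [0.4798, 0.1074, 0.1613]
tcp_rot: [0.735, 0.678, 0.001, 0.001]
contact_force: [-3.8, 0.5, 6.9]
opening: 0.374
finger_force: 49.3
```

```bash
python3 -m creep '[{"x":0,"y":0,"z":0,"rx":0,"ry":0,"rz":0,"grip":0.68},{"x":0,"y":0,"z":0,"rx":0,"ry":0,"rz":0,"grip":0.68},{"x":0,"y":0,"z":0,"rx":0,"ry":0,"rz":0,"grip":0.68},{"x":0,"y":0,"z":0,"rx":0,"ry":0,"rz":0,"grip":0.68},{"x":0,"y":0,"z":0,"rx":0,"ry":0,"rz":0,"grip":0.68},{"x":0,"y":0,"z":-8,"rx":0,"ry":0,"rz":0,"grip":0.68},{"x":0,"y":0,"z":-10,"rx":0,"ry":0,"rz":0,"grip":0.68},{"x":0,"y":0,"z":-15,"rx":0,"ry":0,"rz":0,"grip":0.68},{"x":0,"y":0,"z":-20,"rx":0,"ry":0,"rz":0,"grip":0.68},{"x":0,"y":0,"z":-20,"rx":0,"ry":0,"rz":0,"grip":0.68}]' 20
python3 -m creep '[{"x":0,"y":0,"z":-20,"rx":0,"ry":0,"rz":0,"grip":0.68},{"x":-15,"y":1,"z":0,"rx":0,"ry":0,"rz":0,"grip":0.68},{"x":-30,"y":2,"z":0,"rx":0,"ry":0,"rz":0,"grip":0.68},{"x":-35,"y":3,"z":0,"rx":0,"ry":0,"rz":0,"grip":0.68},{"x":-35,"y":3,"z":0,"rx":0,"ry":0,"rz":0,"grip":0.68},{"x":-35,"y":3,"z":0,"rx":0,"ry":0,"rz":0,"grip":0.68},{"x":-35,"y":3,"z":0,"rx":0,"ry":0,"rz":0,"grip":0.68},{"x":-35,"y":3,"z":0,"rx":0,"ry":0,"rz":0,"grip":0.68},{"x":-35,"y":3,"z":0,"rx":0,"ry":0,"rz":0,"grip":0.68},{"x":-35,"y":3,"z":0,"rx":0,"ry":0,"rz":0,"grip":0.68}]'
python3 -m creep '[{"x":-35,"y":3,"z":0,"rx":0,"ry":0,"rz":0,"grip":0.68},{"x":-35,"y":3,"z":0,"rx":0,"ry":0,"rz":0,"grip":0.68},{"x":-30,"y":3,"z":0,"rx":0,"ry":0,"rz":0,"grip":0.68},{"x":-18,"y":2,"z":0,"rx":0,"ry":0,"rz":0,"grip":0.68},{"x":0,"y":0,"z":0,"rx":0,"ry":0,"rz":7,"grip":0.68},{"x":0,"y":0,"z":0,"rx":0,"ry":0,"rz":7,"grip":0.68},{"x":0,"y":0,"z":0,"rx":0,"ry":0,"rz":7,"grip":0.68},{"x":0,"y":0,"z":0,"rx":0,"ry":0,"rz":7,"grip":0.68},{"x":0,"y":0,"z":0,"rx":0,"ry":0,"rz":7,"grip":0.68},{"x":0,"y":0,"z":0,"rx":0,"ry":0,"rz":7,"grip":0.68}]'
python3 -m creep '[{"x":0,"y":0,"z":0,"rx":0,"ry":0,"rz":7,"grip":0.68},{"x":0,"y":0,"z":0,"rx":0,"ry":0,"rz":7,"grip":0.68},{"x":0,"y":0,"z":0,"rx":0,"ry":0,"rz":4,"grip":0.68},{"x":0,"y":0,"z":0,"rx":0,"ry":0,"rz":0,"grip":0.68},{"x":0,"y":0,"z":0,"rx":0,"ry":0,"rz":0,"grip":0.68},{"x":0,"y":0,"z":0,"rx":0,"ry":0,"rz":0,"grip":0.68},{"x":0,"y":0,"z":0,"rx":0,"ry":0,"rz":0,"grip":0.68},{"x":0,"y":0,"z":0,"rx":0,"ry":0,"rz":0,"grip":0.68},{"x":0,"y":0,"z":0,"rx":0,"ry":0,"rz":0,"grip":0.68},{"x":0,"y":0,"z":0,"rx":0,"ry":0,"rz":0,"grip":0.68}]'
python3 chk.py
python3 - <<'E'
from h import *
go([.481,-.307,.2520])
s=optics.read_camera("side");t=optics.read_camera("top")
o=np.zeros((600,800,3),np.uint8)
o[:320,:]=cv2.resize(t["color"][220:284,215:375],None,fx=5,fy=5,interpolation=2)
o[330:,:400]=cv2.resize(s["color"][210:300,260:393],(400,270),interpolation=2)
o[330:,400:]=cv2.resize(s["color"][90:225,335:435],(200,270),interpolation=2).repeat(1,0)[:, :].copy() if 0 else cv2.resize(s["color"][90:225,300:500],(400,270),interpolation=2)
cv2.imwrite("pics/m12.png",o)
E
```

```text
time: 38.9
eef_pos: [0.4788, 0.1074, 0.234]
tcp_rot: [0.735, 0.678, 0.0, 0.0]
contact_force: [1.2, 0.3, -0.7]
opening: 0.674
finger_force: 4.9
time: 39.73
eef_pos: [0.4792, -0.1856, 0.254]
tcp_rot: [0.735, 0.678, 0.0, 0.001]
contact_force: [0.4, -0.2, -0.8]
opening: 0.682
finger_force: 4.9
time: 40.57
eef_pos: [0.4809, -0.3017, 0.2533]
tcp_rot: [0.93, 0.367, 0.0, 0.0]
contact_force: [0.6, -0.1, -1.4]
opening: 0.683
finger_force: 4.9
time: 41.4
eef_pos: [0.4805, -0.3021, 0.2524]
tcp_rot: [0.976, 0.22, -0.0, -0.0]
contact_force: [-0.3, -0.3, -1.4]
opening: 0.677
finger_force: 4.9
tcp [ 0.4805 -0.3021  0.2524] xang 25.36 tilt 0.0 shift mm [ 126.2 -274.5   92.4]
before red 10 [334.  245.5] [332 245   5   2]
before red 7 [244.3 247.6] [243 247   4   2]
before red 9 [288.8 247.6] [287 247   5   2]
before st 349 [331.8 251.5] [ 0.475 -0.109]
before br 258 [287.2 253.8] [0.4693 0.0019]
before cu 315 [245.3 253.4] [0.4704 0.1057]
now st 374 [332.1 250.8] [ 0.4767 -0.1098]
now br 271 [287.3 252.8] [0.4718 0.0017]
now cu 325 [245.4 252.6] [0.4724 0.1054]
tcp [ 0.4805 -0.3021  0.2524] xang 25.36 tilt 0.01 shift mm [-1.7  4.6  0.4]
```

View pics/m12.png

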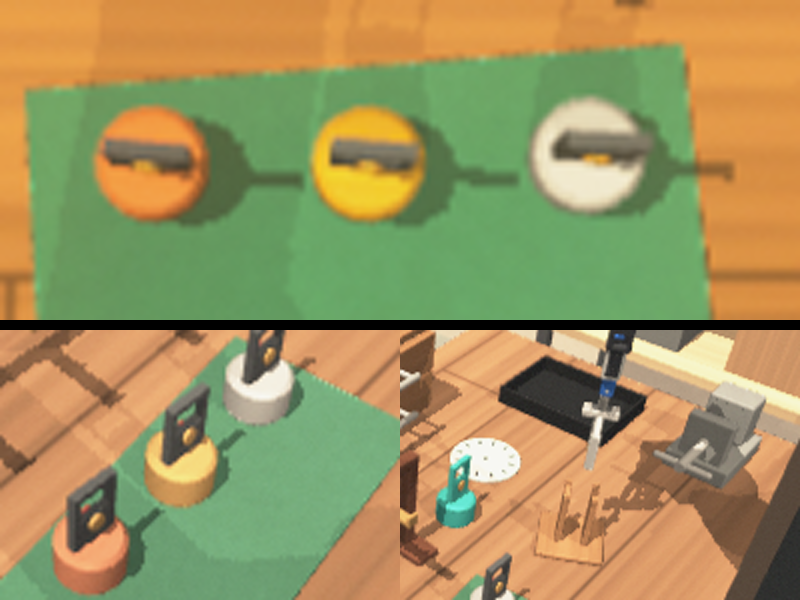

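All three stand upright and no red shows. Steel only got 36 N at a wider opening, so I'll press it once more to be certain.

```bash
python3 -m creep '[{"x":0,"y":0,"z":0,"rx":0,"ry":0,"rz":-5,"grip":0.68},{"x":0,"y":0,"z":0,"rx":0,"ry":0,"rz":-7,"grip":0.68},{"x":0,"y":0,"z":0,"rx":0,"ry":0,"rz":-7,"grip":0.68},{"x":0,"y":0,"z":0,"rx":0,"ry":0,"rz":-7,"grip":0.68},{"x":0,"y":0,"z":0,"rx":0,"ry":0,"rz":-7,"grip":0.68},{"x":0,"y":0,"z":0,"rx":0,"ry":0,"rz":-7,"grip":0.68},{"x":0,"y":0,"z":0,"rx":0,"ry":0,"rz":-7,"grip":0.68},{"x":0,"y":0,"z":0,"rx":0,"ry":0,"rz":-7,"grip":0.68},{"x":0,"y":0,"z":0,"rx":0,"ry":0,"rz":-6,"grip":0.68},{"x":0,"y":0,"z":0,"rx":0,"ry":0,"rz":0,"grip":0.68}]'
python3 -m creep '[{"x":15,"y":-1,"z":0,"rx":0,"ry":0,"rz":0,"grip":0.68},{"x":25,"y":-2,"z":0,"rx":0,"ry":0,"rz":0,"grip":0.68},{"x":30,"y":-2,"z":0,"rx":0,"ry":0,"rz":0,"grip":0.68},{"x":30,"y":-2,"z":0,"rx":0,"ry":0,"rz":0,"grip":0.68},{"x":30,"y":-2,"z":0,"rx":0,"ry":0,"rz":0,"grip":0.68},{"x":28,"y":-2,"z":0,"rx":0,"ry":0,"rz":0,"grip":0.68},{"x":22,"y":-2,"z":0,"rx":0,"ry":0,"rz":0,"grip":0.68},{"x":10,"y":-1,"z":0,"rx":0,"ry":0,"rz":0,"grip":0.68},{"x":0,"y":0,"z":0,"rx":0,"ry":0,"rz":0,"grip":0.68},{"x":0,"y":0,"z":0,"rx":0,"ry":0,"rz":0,"grip":0.68}]'
python3 -m creep '[{"x":0,"y":0,"z":10,"rx":0,"ry":0,"rz":0,"grip":0.68},{"x":0,"y":0,"z":15,"rx":0,"ry":0,"rz":0,"grip":0.68},{"x":0,"y":0,"z":15,"rx":0,"ry":0,"rz":0,"grip":0.68},{"x":0,"y":0,"z":10,"rx":0,"ry":0,"rz":0,"grip":0.68},{"x":0,"y":0,"z":10,"rx":0,"ry":0,"rz":0,"grip":0.68},{"x":0,"y":0,"z":10,"rx":0,"ry":0,"rz":0,"grip":0.68},{"x":0,"y":0,"z":10,"rx":0,"ry":0,"rz":0,"grip":0.68},{"x":0,"y":0,"z":8,"rx":0,"ry":0,"rz":0,"grip":0.68},{"x":0,"y":0,"z":5,"rx":0,"ry":0,"rz":0,"grip":0.68},{"x":0,"y":0,"z":0,"rx":0,"ry":0,"rz":0,"grip":0.68}]'
python3 -m creep '[{"x":0,"y":0,"z":0,"rx":0,"ry":0,"rz":0,"grip":0.6},{"x":0,"y":0,"z":0,"rx":0,"ry":0,"rz":0,"grip":0.54},{"x":0,"y":0,"z":0,"rx":0,"ry":0,"rz":0,"grip":0.48},{"x":0,"y":0,"z":0,"rx":0,"ry":0,"rz":0,"grip":0.44},{"x":0,"y":0,"z":0,"rx":0,"ry":0,"rz":0,"grip":0.4},{"x":0,"y":0,"z":0,"rx":0,"ry":0,"rz":0,"grip":0.36},{"x":0,"y":0,"z":0,"rx":0,"ry":0,"rz":0,"grip":0.34},{"x":0,"y":0,"z":0,"rx":0,"ry":0,"rz":0,"grip":0.34},{"x":0,"y":0,"z":0,"rx":0,"ry":0,"rz":0,"grip":0.34},{"x":0,"y":0,"z":0,"rx":0,"ry":0,"rz":0,"grip":0.34}]' 50
```

```text
time: 42.38
eef_pos: [0.4805, -0.3022, 0.2524]
tcp_rot: [0.735, 0.679, -0.0, -0.0]
contact_force: [-0.3, 0.4, -1.7]
opening: 0.681
finger_force: 4.9
time: 43.22
eef_pos: [0.482, -0.1116, 0.2526]
tcp_rot: [0.735, 0.678, -0.0, 0.001]
contact_force: [0.4, -0.6, -1.1]
opening: 0.681
finger_force: 4.9
time: 44.05
eef_pos: [0.4813, -0.1113, 0.158]
tcp_rot: [0.735, 0.678, -0.0, -0.001]
contact_force: [-0.8, 0.6, -0.8]
opening: 0.678
finger_force: 4.9
time: 44.88
eef_pos: [0.4828, -0.112, 0.1608]
tcp_rot: [0.735, 0.678, 0.0, 0.001]
contact_force: [-1.8, -0.0, 5.8]
opening: 0.364
finger_force: 49.0
```

```bash
python3 -m creep '[{"x":0,"y":0,"z":0,"rx":0,"ry":0,"rz":0,"grip":0.68},{"x":0,"y":0,"z":0,"rx":0,"ry":0,"rz":0,"grip":0.68},{"x":0,"y":0,"z":0,"rx":0,"ry":0,"rz":0,"grip":0.68},{"x":0,"y":0,"z":0,"rx":0,"ry":0,"rz":0,"grip":0.68},{"x":0,"y":0,"z":0,"rx":0,"ry":0,"rz":0,"grip":0.68},{"x":0,"y":0,"z":-8,"rx":0,"ry":0,"rz":0,"grip":0.68},{"x":0,"y":0,"z":-10,"rx":0,"ry":0,"rz":0,"grip":0.68},{"x":0,"y":0,"z":-15,"rx":0,"ry":0,"rz":0,"grip":0.68},{"x":0,"y":0,"z":-20,"rx":0,"ry":0,"rz":0,"grip":0.68},{"x":0,"y":0,"z":-20,"rx":0,"ry":0,"rz":0,"grip":0.68}]' 20
python3 -m creep '[{"x":0,"y":0,"z":-20,"rx":0,"ry":0,"rz":0,"grip":0.68},{"x":-15,"y":1,"z":0,"rx":0,"ry":0,"rz":0,"grip":0.68},{"x":-25,"y":2,"z":0,"rx":0,"ry":0,"rz":0,"grip":0.68},{"x":-30,"y":2,"z":0,"rx":0,"ry":0,"rz":0,"grip":0.68},{"x":-30,"y":2,"z":0,"rx":0,"ry":0,"rz":0,"grip":0.68},{"x":-30,"y":2,"z":0,"rx":0,"ry":0,"rz":0,"grip":0.68},{"x":-30,"y":2,"z":0,"rx":0,"ry":0,"rz":0,"grip":0.68},{"x":-25,"y":2,"z":0,"rx":0,"ry":0,"rz":0,"grip":0.68},{"x":-10,"y":1,"z":0,"rx":0,"ry":0,"rz":0,"grip":0.68},{"x":0,"y":0,"z":0,"rx":0,"ry":0,"rz":0,"grip":0.68}]'
python3 -m creep '[{"x":0,"y":0,"z":0,"rx":0,"ry":0,"rz":5,"grip":0.68},{"x":0,"y":0,"z":0,"rx":0,"ry":0,"rz":7,"grip":0.68},{"x":0,"y":0,"z":0,"rx":0,"ry":0,"rz":7,"grip":0.68},{"x":0,"y":0,"z":0,"rx":0,"ry":0,"rz":7,"grip":0.68},{"x":0,"y":0,"z":0,"rx":0,"ry":0,"rz":7,"grip":0.68},{"x":0,"y":0,"z":0,"rx":0,"ry":0,"rz":7,"grip":0.68},{"x":0,"y":0,"z":0,"rx":0,"ry":0,"rz":7,"grip":0.68},{"x":0,"y":0,"z":0,"rx":0,"ry":0,"rz":7,"grip":0.68},{"x":0,"y":0,"z":0,"rx":0,"ry":0,"rz":6,"grip":0.68},{"x":0,"y":0,"z":0,"rx":0,"ry":0,"rz":0,"grip":0.68}]'
python3 chk.py
python3 -c "
from h import *
go([.481,-.307,.122])"
```

```text
time: 45.72
eef_pos: [0.482, -0.1116, 0.2342]
tcp_rot: [0.735, 0.678, 0.0, 0.0]
contact_force: [-0.4, -0.4, -2.4]
opening: 0.675
finger_force: 4.8
time: 46.55
eef_pos: [0.4801, -0.3093, 0.2534]
tcp_rot: [0.736, 0.677, -0.0, 0.001]
contact_force: [0.2, -0.7, -1.5]
opening: 0.681
finger_force: 4.8
time: 47.38
eef_pos: [0.4805, -0.3055, 0.2531]
tcp_rot: [0.976, 0.219, 0.0, -0.0]
contact_force: [-0.6, 0.1, -1.2]
opening: 0.68
finger_force: 4.8
tcp [ 0.4805 -0.3055  0.2531] xang 25.33 tilt 0.04 shift mm [ 127.5 -277.6   93.2]
before red 10 [334.  245.5] [332 245   5   2]
before red 7 [244.3 247.6] [243 247   4   2]
before red 9 [288.8 247.6] [287 247   5   2]
before st 349 [331.8 251.5] [ 0.475 -0.109]
before br 258 [287.2 253.8] [0.4693 0.0019]
before cu 315 [245.3 253.4] [0.4704 0.1057]
now st 346 [322.6 244.9] [ 0.4914 -0.0864]
now br 270 [287.2 252.9] [0.4716 0.0019]
now cu 327 [245.3 252.6] [0.4724 0.1057]
tcp [ 0.4805 -0.3057  0.253 ] xang 25.56 tilt 0.03 shift mm [-1.00e-01  1.40e+00  1.31e+02]
```

The steel weight got nudged to (0.491, -0.086), still well inside the mat. Hanging the pliers back.

```bash
python3 -m creep '[{"x":0,"y":1,"z":15,"rx":0,"ry":0,"rz":0,"grip":0.68},{"x":0,"y":0,"z":20,"rx":0,"ry":0,"rz":0,"grip":0.68},{"x":0,"y":0,"z":15,"rx":0,"ry":0,"rz":0,"grip":0.68},{"x":0,"y":0,"z":15,"rx":0,"ry":0,"rz":0,"grip":0.68},{"x":0,"y":0,"z":12,"rx":0,"ry":0,"rz":0,"grip":0.68},{"x":0,"y":0,"z":12,"rx":0,"ry":0,"rz":0,"grip":0.68},{"x":0,"y":0,"z":12,"rx":0,"ry":0,"rz":0,"grip":0.68},{"x":0,"y":0,"z":10,"rx":0,"ry":0,"rz":0,"grip":0.68},{"x":0,"y":0,"z":6,"rx":0,"ry":0,"rz":0,"grip":0.68},{"x":0,"y":0,"z":0,"rx":0,"ry":0,"rz":0,"grip":0.68}]'
python3 -m creep '[{"x":0,"y":0,"z":3,"rx":0,"ry":0,"rz":0,"grip":0.68},{"x":0,"y":0,"z":2,"rx":0,"ry":0,"rz":0,"grip":0.68},{"x":0,"y":0,"z":2,"rx":0,"ry":0,"rz":0,"grip":0.68},{"x":0,"y":0,"z":0,"rx":0,"ry":0,"rz":0,"grip":0.68},{"x":0,"y":0,"z":0,"rx":0,"ry":0,"rz":0,"grip":0.68},{"x":0,"y":0,"z":0,"rx":0,"ry":0,"rz":0,"grip":0.68},{"x":0,"y":0,"z":0,"rx":0,"ry":0,"rz":0,"grip":0.68},{"x":0,"y":0,"z":0,"rx":0,"ry":0,"rz":0,"grip":0.68},{"x":0,"y":0,"z":0,"rx":0,"ry":0,"rz":0,"grip":0.68},{"x":0,"y":0,"z":0,"rx":0,"ry":0,"rz":0,"grip":0.68}]'
python3 -c "
from h import *
go([.481,-.307,.122])"
```

```text
time: 48.27
eef_pos: [0.4798, -0.3073, 0.1336]
tcp_rot: [0.976, 0.22, -0.001, -0.001]
contact_force: [-1.0, 0.4, -2.3]
opening: 0.683
finger_force: 4.8
time: 49.1
eef_pos: [0.4806, -0.3081, 0.1285]
tcp_rot: [0.976, 0.219, 0.0, 0.0]
contact_force: [-0.2, 0.2, -2.1]
opening: 0.683
finger_force: 4.8
tcp [ 0.4806 -0.3081  0.1285] xang 25.35 tilt 0.01 shift mm [ 0.8 -0.8  6.5]
```

```bash
python3 -m creep '[{"x":0,"y":0,"z":2,"rx":0,"ry":0,"rz":0,"grip":0.68},{"x":0,"y":0,"z":1,"rx":0,"ry":0,"rz":0,"grip":0.68},{"x":0,"y":0,"z":1,"rx":0,"ry":0,"rz":0,"grip":0.68},{"x":0,"y":0,"z":0,"rx":0,"ry":0,"rz":0,"grip":0.68},{"x":0,"y":0,"z":0,"rx":0,"ry":0,"rz":0,"grip":0.68},{"x":0,"y":0,"z":0,"rx":0,"ry":0,"rz":0,"grip":0.68},{"x":0,"y":0,"z":0,"rx":0,"ry":0,"rz":0,"grip":0.68},{"x":0,"y":0,"z":0,"rx":0,"ry":0,"rz":0,"grip":0.68},{"x":0,"y":0,"z":0,"rx":0,"ry":0,"rz":0,"grip":0.68},{"x":0,"y":0,"z":0,"rx":0,"ry":0,"rz":0,"grip":0.68}]'
python3 -m creep '[{"x":0,"y":0,"z":1,"rx":0,"ry":0,"rz":0,"grip":0.68},{"x":0,"y":0,"z":1,"rx":0,"ry":0,"rz":0,"grip":0.68},{"x":0,"y":0,"z":0.5,"rx":0,"ry":0,"rz":0,"grip":0.68},{"x":0,"y":0,"z":0,"rx":0,"ry":0,"rz":0,"grip":0.68},{"x":0,"y":0,"z":0,"rx":0,"ry":0,"rz":0,"grip":0.68},{"x":0,"y":0,"z":0,"rx":0,"ry":0,"rz":0,"grip":0.68},{"x":0,"y":0,"z":0,"rx":0,"ry":0,"rz":0,"grip":0.68},{"x":0,"y":0,"z":0,"rx":0,"ry":0,"rz":0,"grip":0.68},{"x":0,"y":0,"z":0,"rx":0,"ry":0,"rz":0,"grip":0.68},{"x":0,"y":0,"z":0,"rx":0,"ry":0,"rz":0,"grip":0.68}]'
```

```text
time: 49.93
eef_pos: [0.4817, -0.3097, 0.1272]
tcp_rot: [0.976, 0.219, 0.001, 0.002]
contact_force: [-2.8, -0.3, 5.0]
opening: 0.68
finger_force: 6.2
time: 50.77
eef_pos: [0.4822, -0.3104, 0.1259]
tcp_rot: [0.976, 0.22, 0.001, 0.003]
contact_force: [-1.9, -0.9, 9.7]
opening: 0.681
finger_force: 6.7
```

```bash
python3 -m creep '[{"x":0,"y":0,"z":-1,"rx":0,"ry":0,"rz":0,"grip":0.72},{"x":0,"y":0,"z":0,"rx":0,"ry":0,"rz":0,"grip":0.76},{"x":0,"y":0,"z":0,"rx":0,"ry":0,"rz":0,"grip":0.85},{"x":0,"y":0,"z":0,"rx":0,"ry":0,"rz":0,"grip":1},{"x":0,"y":0,"z":0,"rx":0,"ry":0,"rz":0,"grip":1},{"x":0,"y":0,"z":0,"rx":0,"ry":0,"rz":0,"grip":1},{"x":0,"y":0,"z":0,"rx":0,"ry":0,"rz":0,"grip":1},{"x":0,"y":0,"z":0,"rx":0,"ry":0,"rz":0,"grip":1},{"x":0,"y":0,"z":0,"rx":0,"ry":0,"rz":0,"grip":1},{"x":0,"y":0,"z":0,"rx":0,"ry":0,"rz":0,"grip":1}]'
python3 -m creep '[{"x":0,"y":0,"z":-5,"rx":0,"ry":0,"rz":0,"grip":1},{"x":0,"y":0,"z":-10,"rx":0,"ry":0,"rz":0,"grip":1},{"x":0,"y":0,"z":-15,"rx":0,"ry":0,"rz":0,"grip":1},{"x":0,"y":0,"z":-20,"rx":0,"ry":0,"rz":0,"grip":1},{"x":0,"y":0,"z":-30,"rx":0,"ry":0,"rz":0,"grip":1},{"x":0,"y":0,"z":-30,"rx":0,"ry":0,"rz":0,"grip":1},{"x":0,"y":0,"z":-30,"rx":0,"ry":0,"rz":0,"grip":1},{"x":0,"y":-35,"z":0,"rx":0,"ry":0,"rz":0,"grip":1},{"x":0,"y":-35,"z":0,"rx":0,"ry":0,"rz":0,"grip":1},{"x":0,"y":-35,"z":0,"rx":0,"ry":0,"rz":0,"grip":1}]'
python3 -m creep '[{"x":0,"y":-40,"z":0,"rx":0,"ry":0,"rz":0,"grip":1},{"x":0,"y":-40,"z":0,"rx":0,"ry":0,"rz":0,"grip":1},{"x":0,"y":-40,"z":0,"rx":0,"ry":0,"rz":0,"grip":1},{"x":10,"y":-40,"z":0,"rx":0,"ry":0,"rz":0,"grip":1},{"x":20,"y":-40,"z":0,"rx":0,"ry":0,"rz":0,"grip":1},{"x":20,"y":-40,"z":0,"rx":0,"ry":0,"rz":0,"grip":1},{"x":20,"y":-40,"z":0,"rx":0,"ry":0,"rz":0,"grip":1},{"x":20,"y":-40,"z":0,"rx":0,"ry":0,"rz":0,"grip":1},{"x":0,"y":0,"z":0,"rx":0,"ry":0,"rz":0,"grip":1},{"x":0,"y":0,"z":0,"rx":0,"ry":0,"rz":0,"grip":1}]'
python3 chk.py
python3 - <<'E'
from h import *
t=optics.read_camera("top");s=optics.read_camera("side")
for n,c,roi,f in(("t",t,(395,225,455,265),"pics/top0.png"),("s",s,(370,120,415,180),"pics/side0.png")):
    o=dict(c);o["color"]=cv2.imread(f)
    for k,q in(("start",o),("now",c)):
        for b in blobs(q,(95,90,40),(128,255,255),roi,8)[1]:print(n,k,b)
o=dict(s);o["color"]=cv2.imread("pics/side4.png")
# steel uprightness: dark stirrup centroid vs base centroid in side view
m,b=blobs(s,(0,0,20),(180,90,75),(310,190,375,250),20);print([x for x in b])
print([proj(s,[.4925,-.0865,z]).round(0) for z in(.003,.102)])
E
```

```text
time: 51.6
eef_pos: [0.4806, -0.308, 0.1229]
tcp_rot: [0.976, 0.219, 0.0, 0.0]
contact_force: [0.5, 0.4, 0.7]
opening: 0.998
finger_force: 0.0
time: 52.43
eef_pos: [0.4354, -0.2127, 0.2649]
tcp_rot: [0.976, 0.219, 0.001, 0.001]
contact_force: [-0.3, 0.7, 0.3]
opening: 0.997
finger_force: 0.0
time: 53.27
eef_pos: [0.3793, 0.1047, 0.2641]
tcp_rot: [0.975, 0.223, 0.001, 0.0]
contact_force: [-0.6, -0.1, -0.4]
opening: 0.999
finger_force: 0.0
tcp [0.3793 0.1047 0.2641] xang 25.73 tilt 0.1 shift mm [ 42.4 136.6 104.2]
before red 10 [334.  245.5] [332 245   5   2]
before red 7 [244.3 247.6] [243 247   4   2]
before red 9 [288.8 247.6] [287 247   5   2]
before st 349 [331.8 251.5] [ 0.475 -0.109]
before br 258 [287.2 253.8] [0.4693 0.0019]
before cu 315 [245.3 253.4] [0.4704 0.1057]
now st 345 [322.5 244.9] [ 0.4914 -0.0862]
now br 226 [286.8 252. ] [0.4738 0.0029]
now cu 292 [245.3 251.5] [0.4751 0.1057]
t start (np.int32(59), array([438.4, 237.8]), array([432, 234,  13,   8], dtype=int32))
t start (np.int32(22), array([419. , 248.5]), array([417, 246,   5,   6], dtype=int32))
t now (np.int32(58), array([438.6, 239. ]), array([432, 235,  13,   9], dtype=int32))
t now (np.int32(23), array([419.3, 249.3]), array([417, 246,   6,   7], dtype=int32))
s start (np.int32(192), array([395.4, 149.9]), array([390, 136,  12,  30], dtype=int32))
s now (np.int32(158), array([395.7, 152.5]), array([391, 141,  11,  25], dtype=int32))
[(np.int32(555), array([335.8, 212.4]), array([325, 190,  26,  46], dtype=int32)), (np.int32(75), array([322. , 242.5]), array([317, 233,  11,  17], dtype=int32))]
[array([335., 236.]), array([339., 208.])]
```

```bash
python3 -c "
from plant import sign_off
print(sign_off())"
```

```text
the job is handed in; nothing more can be done
None
```

I handed the job in at about 53 s with all three weights standing on the mat and the pliers back in their holder; no verdict came back. The studs look shut by camera (no red left in view) and by the squeeze, which ended at 49 N on each. The steel weight was knocked about 27 mm after its press, but it still stands inside the mat.

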